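# Empty a scoop of dead D cells into a spring-flap return box

### The job

Two leaking D cells lie in the small hand scoop: pick up the scoop by its handle, push the spring flap of the grey battery return box inwards with the scoop's nose, and tip both cells in, keeping the scoop against the flap to hold it open until both have dropped inside. Then draw the scoop out so that the flap springs shut, and set the empty scoop down flat on the bench, not letting go of it before it is down. The gripper and arm must not touch the cells or the flap, and the bottle, transformer and yellow meter stay where they are.

Things in the scene. Friction and masses are not known exactly. Their poses are not given: they have to be found in the camera images.
- scoop: Open aluminium hand scoop, 0.18 kg. Origin on its underside (bench height when it stands flat); x points to the open nose, y across, z up. Pan 76 mm wide outside, 70 inside; rear wall at x = -67 mm, 55 mm high; side walls 3 mm thick, up to z = 52 mm all along. Floor 3 mm: flat from x = -64 to +12 mm, then a ramp rising at 10 degrees to the nose edge at x = 107 mm.
- scoop_grip (a point): Centre of the scoop's black handle, an upright fin 66 mm long (scoop x), 16 mm thick (y; pinch it across this), 36 mm high, top at z = 106 mm. It lies at scoop x = -80, y = 0, z = 88 mm, on a post (14x16 mm) at the rear wall. Same axes as the scoop.
- scoop_nose (a point): Middle of the scoop's nose edge, at scoop x = 107, y = 0, z = 18 mm (metal from z = 16 to 20 mm). Same axes as the scoop. The cells start to roll out over it when the nose is tipped down more than about 15 degrees; 30 to 40 degrees empties the scoop.
- cell_rear: Dead D cell, a cylinder 33 mm in diameter and 61 mm long with plain steel ends and black jacket, 90 g; origin at its middle, y along its length. It lies across the scoop at the rear wall and rolls freely.
- cell_front: The other, identical D cell, lying across the scoop in front of the first, short of the ramp; origin at its middle.
- return_box: Grey sheet-steel box, roof a bar grille (gaps under 25 mm), fixed on the bench, 160 deep (x), 160 wide (y), 235 mm high, hollow, walls 4 mm. Origin: centre of its underside; z up; the front face with the opening is at x = -80 mm. Opening 112 mm wide, centred, from the sill at z = 113 to the lintel at z = 215 mm. Inside one empty space, floor at z = 5 mm, rear wall at x = 76 mm.
- sill (a point): Middle of the opening's lower edge at the front face of the return box: box x = -80 mm, y = 0, z = 113 mm. Same axes as the box (its x points into the box).
- flap (a joint): Angle of the steel flap in the opening: 0 shut (hanging upright), grows as its lower edge swings inward and up, stop at 1.35 rad. Hinged along its top edge at box x = -71 mm, z = 215 mm; 98 mm high, 106 mm wide, 3 mm thick. A spring shuts it: about 1.3 N at the lower edge when open by 1 rad; it shuts by itself when let go.
- flap_edge (a point): Middle of the lower edge of the flap (moves with it), 98 mm below the hinge when shut.
- amber_bottle: Bystander: small amber bottle, 45 mm wide, 107 mm tall, upright. Origin at the centre of its underside.
- mains_transformer: Bystander: small green mains transformer, 50x46x52 mm. Origin at the underside.
- handheld_meter: Bystander: small yellow handheld meter lying flat, 111x64x28 mm. Origin at the centre of its underside.
There are look-alikes about, which are no part of the job. Leave any orange or red look-alike of the cell_front alone.

How it is judged (in metres and radians):
On the way, in this order (a step that is already met when the one before it is completed fails the run):
1. the scoop's nose has pushed the flap inward with both cells still in the scoop (value of joint flap above 0.25 rad and x of scoop_nose in the frame of return_box above -0.07 m and contact force between scoop and flap above 0.05 N and x of cell_rear in the frame of scoop between -0.06 and 0.105 m and z of cell_rear in the frame of scoop between 0 and 0.06 m and x of cell_front in the frame of scoop between -0.06 and 0.105 m and z of cell_front in the frame of scoop between 0 and 0.06 m), for 0.05 s.
2. both cells are inside the return box while the scoop still holds the flap open (value of joint flap above 0.25 rad and x of scoop_nose in the frame of return_box above -0.07 m and contact force between scoop and flap above 0.05 N and x of cell_rear in the frame of return_box between -0.076 and 0.08 m and y of cell_rear in the frame of return_box between -0.08 and 0.08 m and z of each of cell_rear, cell_front in the frame of return_box below 0.1 m and x of cell_front in the frame of return_box between -0.076 and 0.08 m and y of cell_front in the frame of return_box between -0.08 and 0.08 m), for 0.1 s.
At the end, for the whole second after the job is handed in: Both cells lie at rest inside the return box, the flap is shut (under 0.08 rad), and the empty scoop stands flat on the bench (within 8 mm of its height and 0.08 rad of level), released and at rest (x of cell_rear in the frame of return_box between -0.076 and 0.08 m and y of cell_rear in the frame of return_box between -0.08 and 0.08 m and z of each of cell_rear, cell_front in the frame of return_box below 0.1 m and x of cell_front in the frame of return_box between -0.076 and 0.08 m and y of cell_front in the frame of return_box between -0.08 and 0.08 m and value of joint flap below 0.08 rad and height (world z) of scoop below 0.008 m and angle between scoop's own z axis and vertical below 0.08 rad and linear speed of scoop below 0.02 m/s and linear speed of each of cell_rear, cell_front below 0.03 m/s); the robot touches nothing.
It fails at once if the gripper or arm touches a cell (contact force between any of the fingers, the arm and cell_rear above 0.5 N or contact force between any of the fingers, the arm and cell_front above 0.5 N).
It fails at once if the gripper or arm touches the flap (contact force between any of the fingers, the arm and flap above 0.5 N).
It fails at once if the scoop is let go more than 30 mm above the bench (contact force between the fingers and scoop below 0.1 N and height (world z) of scoop above 0.03 m).
It fails at once if the bottle, transformer or yellow meter is moved by more than 30 mm or tipped over (distance of any of amber_bottle, mains_transformer, handheld_meter from where it was at the start of the episode above 0.03 m or angle between any of amber_bottle, mains_transformer, handheld_meter's own z axis and vertical above 0.5 rad).
It also fails if it takes over 58 s, if anything falls off the work surface, if the arm or the gripper's body presses on something with over 40 N, if the wrist force passes 120 N, or if a joint passes its speed limit or range.

### The arm

A 7-joint arm with a two-finger parallel gripper is mounted at the origin on a cart in front of the work surface, level with it; the furniture and walls round the work are solid. World frame = base frame: x ahead of the robot, y to its left, z up, the work surface at z = 0. Lengths are in m, angles in degrees, forces in N, time in s.
With the tool pointing down it reaches from about 0.4 to 0.9 m from the base axis. Payload 5.5 kg.
Tool frame: the origin (TCP) lies midway between the tips of the shut fingers; the grasp point (between the pads) lies 19 mm behind it; z points along the fingers, y is the direction in which the jaws open and shut (so a half turn about z gives the same grasp; the last joint's range is limited). The gripper opens to 85 mm and grips with 20 to 120 N. Pads are 22 mm wide; open, the fingers measure 114 mm over their backs; the gripper's body (76 mm by 85 mm) begins 54 mm behind the grasp point. The pads swing forward as they close: fully open they stand 13 mm farther back than shut.
Start: joints at [78.621, 28.699, -24.465, 88.831, 12.651, 65.22, -12.049], TCP at [0.29, -0.582, 0.231] pointing down, gripper open.
Joint ranges: [-164.97, 164.97], [-17.58, 116.51], [-87.97, 89.64], [11.32, 138.91], [-80.73, 260.73], [10.89, 115.49], [-147.41, 147.41]. Speed limits (degrees/s): [147.25, 147.25, 180, 180, 180, 180, 180].

### API

Orientations are given as a 3x3 rotation matrix whose columns are the frame's x, y, z axes.
In Python, from plant import robot gives the robot as it stands.
- The arm moves only by the tool move_arm, never from a script. Its argument "motion" is a list of rows, each an object with "delta_pos": the shift along the world's x, y, z in cm, a list of three; "turn": the turn about the world's z in degrees. A call has 1 to 8 rows; each row shifts and turns the pose as measured when the row begins; what a row does not reach is not made up. A row lasts 1/10 s, in which the tool goes at most 50 mm and 8.59 degrees, less where a joint would pass 70% of its speed; a pose out of reach is approached as far as the arm can. A call is refused whole if a number of a shift passes 5 or a number of a turn 8.59, either way. A call with a gripper value outside its range is refused whole. "jaw" is the opening, from 0 (shut) to 1 (fully open), set as the call begins (left out, the last holds). The fingers move at their own pace and stop on an object; "grip_force" is the grip in N (left out, the last holds). Time passes only in rows, so rows that do not move let the fingers close. It gives the time, the measured TCP pose, the force and the opening at its end, in the units of the state.
- robot.get_obs(): the state, without advancing time (a new reading comes with each control period).
- robot.capture(name): name is "scene" or "top" or "wrist"; returns a dict with "pixels" (420x560x3 uint8, red, green, blue), "fx", "fy", "cx", "cy" (pixels), "dist" ([k1, k2, p1, p2, k3] as OpenCV has them; the pictures are not rectified), "xyz" and "orientation" of the camera in the world. Camera axes: x right, y down, z forward; pixel columns grow to the right and rows downward; lengths in m; the calibration is good to about 2 mm. A picture is of the moment at which its call begins. There is no depth.
- robot.hand_in(): hands the job in, once; it reports no verdict.
The state is a dict: "t": time; "joint_positions": joint angles; "joint_velocities": joint speeds; "effort": joint torques, N m; "tool_pos": TCP position; "orientation": TCP orientation; "force": force on the tool from outside, world axes, zero at the start; "wrist_torque": the same for the moment, N m; "opening": finger opening in m.
Only numpy, scipy, OpenCV 4.12 (cv2) and the standard library are available. Lean on these libraries where they do the work, as an engineer would, in place of code of your own. Each camera call takes 0.05 s, during which the arm holds its last target.

## Working session

There is one attempt and no reset: what is moved stays moved. The work goes in short steps, Python scripts to look and compute and a tool call to move; the robot and the scene stay as the last step left them, time stands still between calls to the robot, and variables do not carry over. Pictures are saved under pics/ and viewed, and the job is handed in when it is done.

Besides the shell and the picture viewer there is one more tool, called after "Emit:" as name(argument=value, ...), one argument or row to a line, values as JSON. move_arm: Moves the arm, as the interface text tells. Its arguments: {"type":"object","properties":{"motion":{"type":"array"},"jaw":{"type":"number"},"grip_force":{"type":"number"}},"required":["motion"]}

```bash
ls; mkdir -p pics; cat > h.py <<'E'
import numpy as np, cv2, pickle
from plant import robot
def cap(n,f):
    c=robot.capture(n); pickle.dump(c,open(f'pics/{f}.pkl','wb'))
    cv2.imwrite(f'pics/{f}.png',c['pixels'][:,:,::-1]); return c
def load(f): return pickle.load(open(f'pics/{f}.pkl','rb'))
def K(c): return np.array([[c['fx'],0,c['cx']],[0,c['fy'],c['cy']],[0,0,1.]])
def ray(c,uv):
    p=cv2.undistortPoints(np.array(uv,float).reshape(-1,1,2),K(c),np.array(c['dist'],float)).reshape(-1,2)
    d=np.c_[p,np.ones(len(p))]@np.array(c['orientation']).T
    return np.array(c['xyz']),d
def plane(c,uv,z):
    o,d=ray(c,uv); return o+d*((z-o[2])/d[:,2])[:,None]
def proj(c,P):
    R=np.array(c['orientation']);P=np.atleast_2d(P)
    r=R.T; t=-r@np.array(c['xyz'])
    return cv2.projectPoints(P.astype(float),cv2.Rodrigues(r)[0],t,K(c),np.array(c['dist'],float))[0].reshape(-1,2)
E
python3 - <<'E'
from h import *
print(robot.get_obs())
for n in('scene','top','wrist'):
    c=cap(n,n+'0'); print(n,c['xyz'],c['orientation'])
E
```

```text
pics
{'t': 0.0, 'joint_positions': array([ 78.62203068,  28.7539538 , -24.4524411 ,  88.89318927,
        12.65007802,  65.21885332, -12.05095984]), 'joint_velocities': array([-0.01303203,  0.00249163,  0.0689356 ,  0.04348994, -0.03429622,
        0.03930849, -0.10230749]), 'effort': array([ 8.21532540e-04, -5.69516373e+01, -5.81587717e+00, -2.80942851e+01,
        1.06651755e-02,  1.20846866e-02,  2.50826952e-05]), 'tool_pos': array([ 0.28924721, -0.58130792,  0.23024388]), 'orientation': array([[ 8.95254230e-01,  4.45554941e-01, -8.11454994e-04],
       [ 4.45555674e-01, -8.95252436e-01,  1.79352806e-03],
       [ 7.26582309e-05, -1.96721196e-03, -9.99998062e-01]]), 'force': array([-0.58108109,  0.021853  , -0.79576385]), 'wrist_torque': array([-0.07481545, -0.03460497,  0.0604053 ]), 'opening': 0.08566645170040085}
scene [-0.10330839  0.67594425  1.01917082] [[-0.79242568 -0.38263487  0.47502853]
 [-0.6098034   0.51507292 -0.60236176]
 [-0.01418972 -0.76700094 -0.64148905]]
top [ 0.40876545 -0.13102045  1.28822725] [[-0.01095868 -0.99153872  0.12934785]
 [-0.99990142  0.01200182  0.00728787]
 [-0.00877862 -0.12925523 -0.9915725 ]]
wrist [ 0.36521344 -0.54488972  0.37202983] [[ 0.44552083 -0.84674508 -0.29074726]
 [-0.89526972 -0.42203188 -0.14276281]
 [-0.00182091  0.32390102 -0.94608922]]
```

View pics/scene0.png

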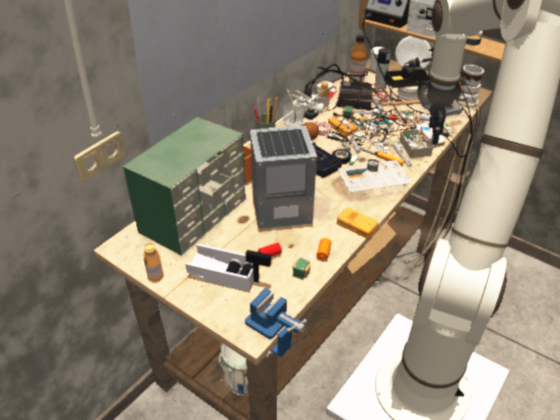

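View pics/top0.png

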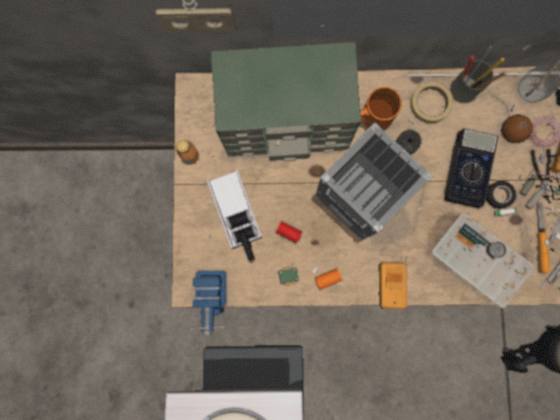

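View pics/wrist0.png

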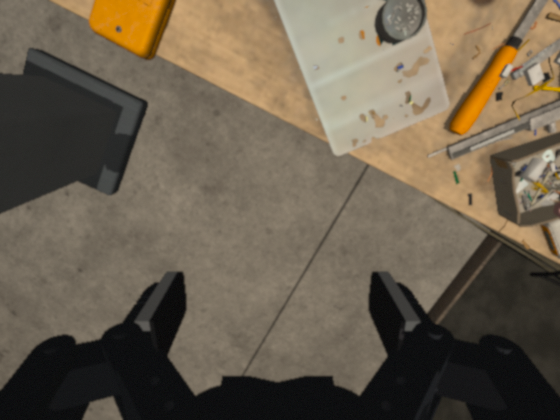

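The top view has the scoop at about (237,210), nose up and towards the image top and handle at (248,250). The grey box is at (375,180), and its opening faces lower-left. Next I'll enlarge the relevant part.

```bash
python3 - <<'E'
import cv2
a=cv2.imread('pics/top0.png')[110:310,160:430]
cv2.imwrite('pics/top0z.png',cv2.resize(a,None,fx=2.96,fy=2.96,interpolation=cv2.INTER_CUBIC))
a=cv2.imread('pics/scene0.png')[110:340,130:400]
cv2.imwrite('pics/scene0z.png',cv2.resize(a,None,fx=2.6,fy=2.6,interpolation=cv2.INTER_CUBIC))
E
```

```text
(no output)
```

View pics/top0z.png

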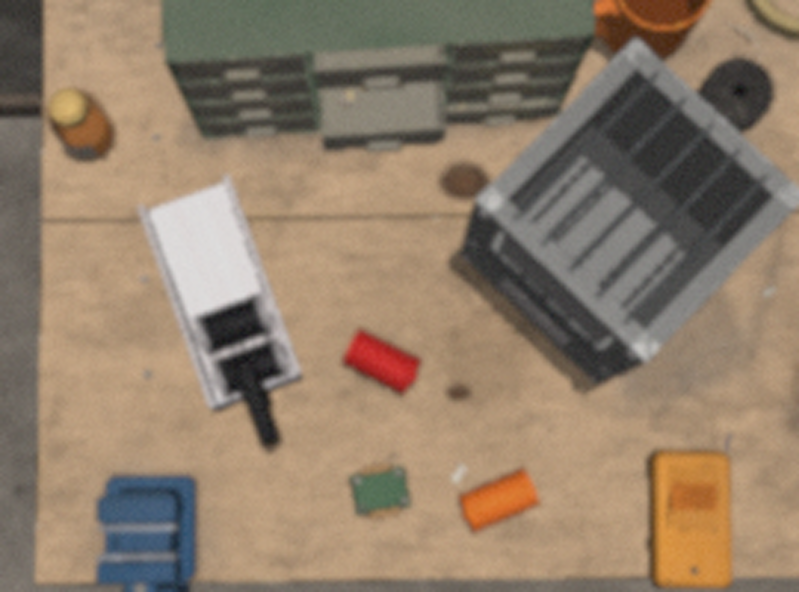

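View pics/scene0z.png

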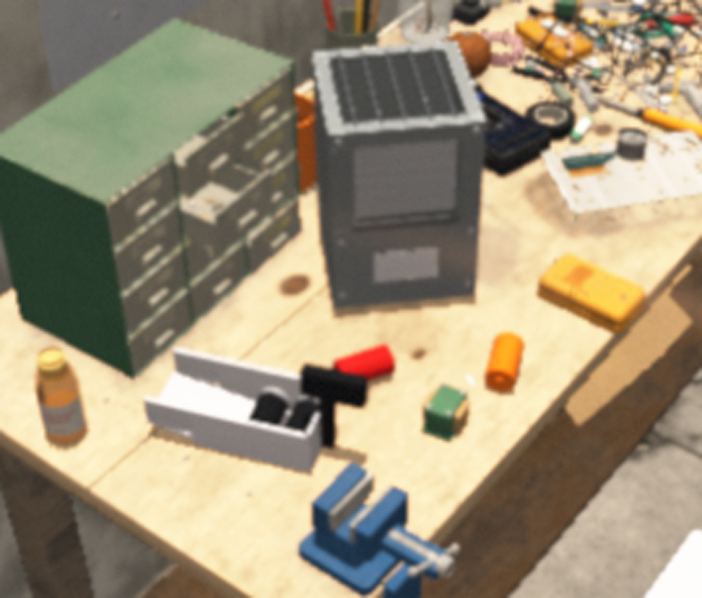

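```bash
python3 - <<'E'
from h import *
c=load('top0')
f=lambda L:[(160+u/2.96-.33,110+v/2.96-.33) for u,v in L]
b=plane(c,f([(490,200),(635,45),(797,195),(648,350)]),.235)
print('box',b.round(3)[:,:2],'cen',b.mean(0).round(4)); 
for i in range(4): print(np.linalg.norm(b[i]-b[i-1]).round(3), np.degrees(np.arctan2(*(b[i]-b[i-1])[[1,0]])).round(1))
s=plane(c,f([(143,208),(228,181),(299,375),(213,407)]),.053)
print('scoop',s.round(3)[:,:2])
for i in range(4): print(np.linalg.norm(s[i]-s[i-1]).round(3), np.degrees(np.arctan2(*(s[i]-s[i-1])[[1,0]])).round(1))
n=(s[0]+s[1])/2; r=(s[2]+s[3])/2; d=(n-r)[:2]; print('axis',np.degrees(np.arctan2(d[1],d[0])),np.linalg.norm(d))
u=d/np.linalg.norm(d); o=(n[:2]-.107*u+r[:2]+.067*u)/2; print('org',o,'grip',o-.08*u,'edges',n,r)
print('handle end',plane(c,f([(270,442)]),.1), 'pred',o-.113*u)
# check with scene projection
sc=load('scene0')
yaw=np.arctan2(d[1],d[0]); v=np.array([-u[1],u[0]])
pts=[[*(o+a*u+bb*v),z] for a,bb,z in [(107,38,52),(107,-38,52),(-67,38,55),(-67,-38,55),(-113,0,106),(-47,0,106)] for a,bb,z in [(a/1e3,bb/1e3,z/1e3)]]
print('scene',((proj(sc,pts)-[130,110])*2.6).round(0))
bc=b.mean(0)[:2]
print('scene box',((proj(sc,b)-[130,110])*2.6).round(0))
for nm,L,z in(('bottle',[(70,105)],.107),('trafo',[(380,492)],.052),('meter',[(692,520)],.028),('cabL',[(200,135)],.0),('mug',[(640,20)],.09)): print(nm,plane(c,f(L),z).round(3))
E
```

```text
box [[ 0.612 -0.209]
 [ 0.719 -0.311]
 [ 0.612 -0.418]
 [ 0.507 -0.313]] cen [ 0.6126 -0.3129  0.235 ]
0.147 45.0
0.148 -43.6
0.151 -135.2
0.148 135.1
scoop [[ 0.644  0.056]
 [ 0.665 -0.012]
 [ 0.508 -0.069]
 [ 0.483 -0.001]]
0.17 19.4
0.071 -72.7
0.167 -160.3
0.072 109.8
axis 19.545718642035983 0.16851641644473214
org [ 0.55611176 -0.01306139] grip [ 0.48072178 -0.0398261 ] edges [0.65436208 0.02181913 0.053     ] [ 0.49555645 -0.03455954  0.053     ]
handle end [[ 0.45346247 -0.04874007  0.1       ]] pred [ 0.44962341 -0.05086655]
scene [[145. 397.]
 [176. 347.]
 [312. 435.]
 [337. 381.]
 [370. 380.]
 [303. 365.]]
scene box [[335. 129.]
 [315.  53.]
 [452.  42.]
 [480. 117.]]
bottle [[0.715 0.105 0.107]]
trafo [[ 0.415 -0.132  0.052]]
meter [[ 0.391 -0.379  0.028]]
cabL [[0.716 0.016 0.   ]]
mug [[ 0.782 -0.341  0.09 ]]
```

Emit:
move_arm(
  motion=[
    {"delta_pos": [0,0,4.5],"turn": 0},
    {"delta_pos": [1,2,4.5],"turn": 0},
    {"delta_pos": [1.7,4.6,0],"turn": -3.5},
    {"delta_pos": [1.7,4.6,0],"turn": -3.5},
    {"delta_pos": [1.7,4.6,0],"turn": 0},
    {"delta_pos": [1.7,4.6,0],"turn": 0},
    {"delta_pos": [1.7,4.6,0],"turn": 0},
    {"delta_pos": [1.7,4.6,0],"turn": 0},
  ],
  jaw=1,
)

```text
t: 0.95
tool_pos: [0.3959, -0.2828, 0.3189]
orientation: [[0.95, 0.313, -0.002], [0.313, -0.95, 0.005], [-0.0, -0.005, -1.0]]
force: [1.1, 0.2, 1.2]
opening: 0.0854
```

Emit:
move_arm(
  motion=[
    {"delta_pos": [1.7,4.6,0],"turn": 0},
    {"delta_pos": [1.7,4.6,0],"turn": 0},
    {"delta_pos": [1.7,4.6,0],"turn": 0},
    {"delta_pos": [1.7,4.6,0],"turn": 0},
    {"delta_pos": [0,0,0],"turn": 0},
  ],
)

```text
t: 1.45
tool_pos: [0.4647, -0.0867, 0.3198]
orientation: [[0.946, 0.323, 0.0], [0.323, -0.946, 0.004], [0.002, -0.004, -1.0]]
force: [-0.1, -0.1, 0.5]
opening: 0.0855
```

```bash
python3 - <<'E'
from h import *
c=cap('wrist','w1'); c=cap('top','t1')
E
```

```text
(no output)
```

View pics/w1.png

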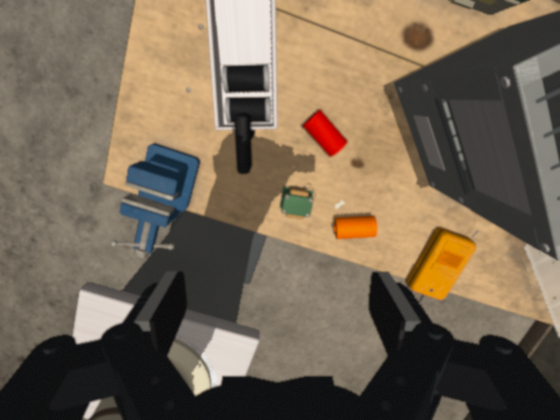

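```bash
python3 - <<'E'
from h import *
im=cv2.imread('pics/w1.png')
cv2.imwrite('pics/w1a.png',cv2.resize(im[60:190,180:320],None,fx=5,fy=4.5,interpolation=cv2.INTER_CUBIC))
cv2.imwrite('pics/w1b.png',cv2.resize(im[0:270,380:560],None,fx=2.2,fy=2.2,interpolation=cv2.INTER_CUBIC))
E
```

```text
(no output)
```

View pics/w1a.png

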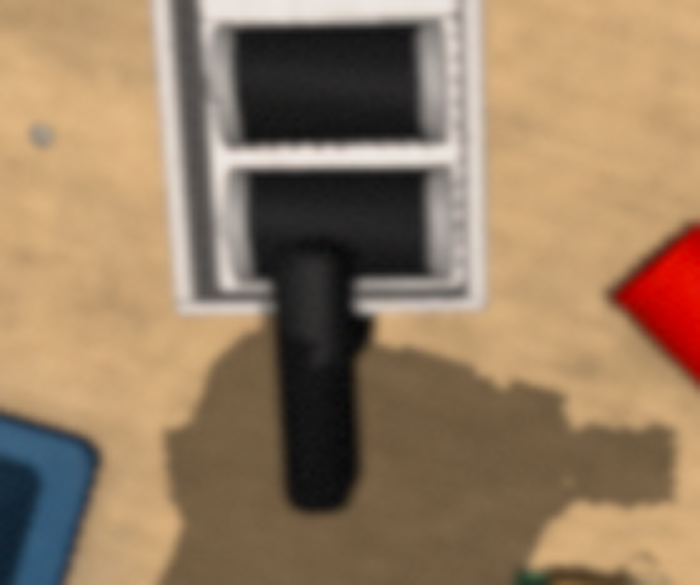

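View pics/w1b.png

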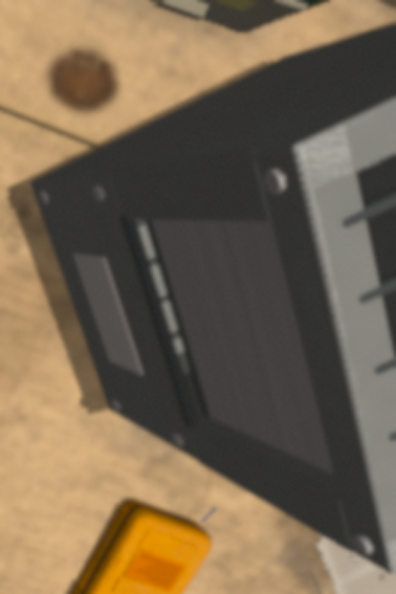

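```bash
python3 - <<'E'
from h import *
c=load('w1')
f=lambda L:[(180+u/5-.4,60+v/4.5-.4) for u,v in L]
g=lambda L:[(380+u/2.2-.3,v/2.2-.3) for u,v in L]
print('cam',c['xyz'])
h=plane(c,f([(288,505),(354,505),(280,300),(350,300)]),.106); print(h.round(4))
r=plane(c,f([(178,310),(485,308)]),.055); print('rear',r.round(4),np.linalg.norm(r[0]-r[1]),r.mean(0))
d=(r[0]-r[1]); print('yaw',np.degrees(np.arctan2(d[1],d[0]))-90)
s=plane(c,f([(152,0),(178,310),(485,308),(487,0)]),.053)
for a,b in((0,1),(3,2)): d=s[a]-s[b]; print('sideyaw',np.degrees(np.arctan2(d[1],d[0])))
m=(h[0]+h[1])/2-(h[2]+h[3])/2; print('fin yaw',np.degrees(np.arctan2(-m[1],-m[0])))
for L,z in(([(297,145),(390,575)],.235),([(35,180),(105,405)],0),([(99,192),(180,440)],.06),([(125,215),(190,425)],.113)):
    p=plane(c,g(L),z); d=p[0]-p[1]; print(p.round(4)[:,:2].tolist(),np.linalg.norm(d).round(3),p.mean(0).round(4),np.degrees(np.arctan2(d[1],d[0]))-90)
E
```

```text
cam [ 0.54473655 -0.06080664  0.46155734]
[[ 0.4558 -0.0424  0.106 ]
 [ 0.4606 -0.0564  0.106 ]
 [ 0.503  -0.0265  0.106 ]
 [ 0.5079 -0.0408  0.106 ]]
rear [[ 0.4864  0.0015  0.055 ]
 [ 0.5113 -0.07    0.055 ]] 0.07565512229315957 [ 0.49881974 -0.03426603  0.055     ]
yaw 19.212331222496687
sideyaw 19.843268775192275
sideyaw 18.46433630006276
fin yaw 18.44284150011706
[[0.6142, -0.1996], [0.5013, -0.3098]] 0.158 [ 0.5577 -0.2547  0.235 ] -45.698439644315336
[[0.616, -0.2023], [0.5031, -0.3079]] 0.155 [ 0.5595 -0.2551  0.    ] -46.9046801821918
[[0.6125, -0.2188], [0.5038, -0.3282]] 0.154 [ 0.5582 -0.2735  0.06  ] -44.78911289180006
[[0.5984, -0.2141], [0.518, -0.2938]] 0.113 [ 0.5582 -0.2539  0.113 ] -45.22916033647862
```

Emit:
move_arm(
  motion=[
    {"delta_pos": [1.5,4.6,0],"turn": 0},
    {"delta_pos": [0,0,-4.8],"turn": 0},
    {"delta_pos": [0,0,-4.8],"turn": 0},
    {"delta_pos": [0,0,-4.8],"turn": 0},
    {"delta_pos": [0,0,-2],"turn": 0},
    {"delta_pos": [0,0,0],"turn": 0},
  ],
  jaw=1,
)

```text
t: 2.15
tool_pos: [0.4777, -0.0589, 0.15]
orientation: [[0.955, 0.298, 0.001], [0.298, -0.955, -0.005], [-0.001, 0.005, -1.0]]
force: [-0.1, -0.0, -0.5]
opening: 0.0854
```

Emit:
move_arm(
  motion=[
    {"delta_pos": [0.2,1.8,0],"turn": 1.8},
    {"delta_pos": [0,0,0],"turn": 0},
  ],
)

```text
t: 2.35
tool_pos: [0.4799, -0.0425, 0.1505]
orientation: [[0.946, 0.325, -0.0], [0.325, -0.946, -0.005], [-0.002, 0.005, -1.0]]
force: [0.1, 1.1, -0.7]
opening: 0.0852
```

```bash
python3 - <<'E'
from h import *
o=robot.get_obs(); print(o['tool_pos'],o['orientation'])
c=cap('wrist','w2')
E
```

```text
[ 0.47987135 -0.04247638  0.15054759] [[ 9.45773429e-01  3.24827045e-01 -1.07573963e-04]
 [ 3.24822799e-01 -9.45762658e-01 -4.81073642e-03]
 [-1.66439674e-03  4.51492421e-03 -9.99988423e-01]]
```

View pics/w2.png

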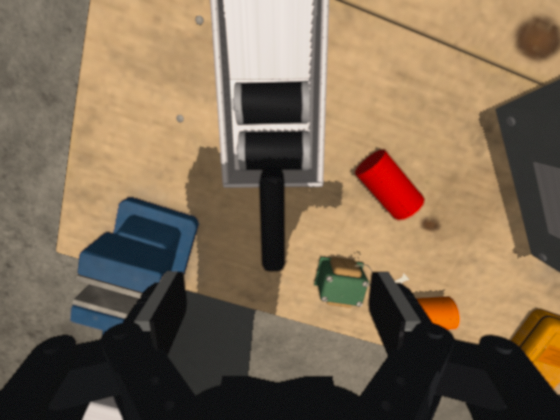

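Emit:
move_arm(
  motion=[
    {"delta_pos": [0,0.2,-3],"turn": 0},
    {"delta_pos": [0,0,-3],"turn": 0},
    {"delta_pos": [0,0,-2],"turn": 0},
    {"delta_pos": [0,0,0],"turn": 0},
  ],
)

```text
t: 2.8
tool_pos: [0.4867, -0.0456, 0.0752]
orientation: [[0.947, 0.32, 0.014], [0.32, -0.947, -0.012], [0.01, 0.016, -1.0]]
force: [-0.6, -0.4, 0.2]
opening: 0.0851
```

Emit:
move_arm(
  motion=[
    {"delta_pos": [-0.7,0.4,-0.4],"turn": 0},
    {"delta_pos": [0,0,0],"turn": 0},
  ],
)

```text
t: 3.0
tool_pos: [0.4811, -0.0418, 0.0734]
orientation: [[0.948, 0.319, 0.018], [0.319, -0.948, -0.013], [0.012, 0.018, -1.0]]
force: [-0.2, 0.2, 0.1]
opening: 0.0853
```

Emit:
move_arm(
  motion=[
    {"delta_pos": [0,0,-0.2],"turn": 0},
    {"delta_pos": [0,0,0],"turn": 0},
    {"delta_pos": [0,0,0],"turn": 0},
    {"delta_pos": [0,0,0],"turn": 0},
    {"delta_pos": [0,0,0],"turn": 0},
    {"delta_pos": [0,0,0],"turn": 0},
  ],
  jaw=0,
  grip_force=120,
)

```text
t: 3.6
tool_pos: [0.4836, -0.0415, 0.0754]
orientation: [[0.947, 0.319, 0.024], [0.32, -0.947, -0.015], [0.018, 0.022, -1.0]]
force: [-1.4, 0.6, 1.8]
opening: 0.0142
```

```bash
python3 - <<'E'
from h import *
o=robot.get_obs(); print(o)
c=cap('wrist','w3');c=cap('scene','s3')
E
```

```text
{'t': 3.6, 'joint_positions': array([ 32.26115457,  27.51115926, -37.23908973, 119.71885241,
        27.4559217 ,  39.68521439, -94.47590481]), 'joint_velocities': array([ 0.12187091, -0.0185469 , -0.18717803, -0.00874632, -0.03061888,
        0.08465653,  0.19349755]), 'effort': array([  0.58380514, -42.53400207,  -6.45550087, -19.55325902,
         0.40531212,  -0.31718776,  -0.19198318]), 'tool_pos': array([ 0.48362247, -0.04146953,  0.07544668]), 'orientation': array([[ 0.94731769,  0.3194144 ,  0.02374087],
       [ 0.3198046 , -0.94736605, -0.01491926],
       [ 0.01772587,  0.02172572, -0.99960682]]), 'force': array([-1.36649359,  0.61615024,  1.7797508 ]), 'wrist_torque': array([0.49299581, 0.30704349, 0.18410412]), 'opening': 0.014151600129345387}
```

View pics/w3.png

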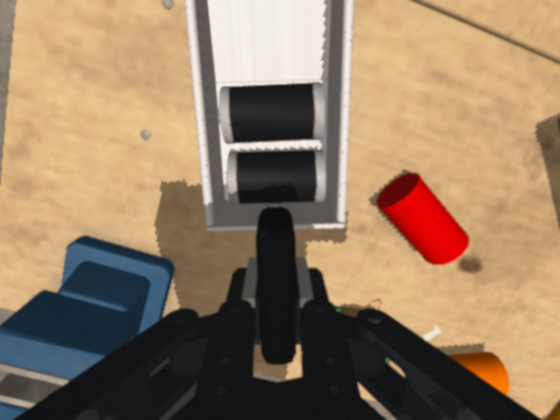

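Emit:
move_arm(
  motion=[
    {"delta_pos": [0,0,0],"turn": 0},
    {"delta_pos": [0,0,0],"turn": 0},
    {"delta_pos": [0,0,0],"turn": 0},
    {"delta_pos": [0,0,0],"turn": 0},
  ],
  jaw=1,
)

```text
t: 4.1
tool_pos: [0.4839, -0.0423, 0.0751]
orientation: [[0.948, 0.318, 0.024], [0.319, -0.948, -0.015], [0.018, 0.022, -1.0]]
force: [0.8, -0.4, 0.5]
opening: 0.0715
```

Emit:
move_arm(
  motion=[
    {"delta_pos": [0,0,4],"turn": 0},
    {"delta_pos": [0,0,4],"turn": 0},
    {"delta_pos": [0,0,2],"turn": 4},
    {"delta_pos": [0,0,0],"turn": 8.5},
    {"delta_pos": [0,0,0],"turn": 8.5},
    {"delta_pos": [0,0,0],"turn": 8.5},
    {"delta_pos": [0,0,0],"turn": 8.5},
    {"delta_pos": [0,0,0],"turn": 8.5},
  ],
)

```text
t: 4.9
tool_pos: [0.4835, -0.0431, 0.1788]
orientation: [[0.409, 0.912, 0.029], [0.913, -0.409, 0.002], [0.014, 0.025, -1.0]]
force: [0.4, -0.2, -0.8]
opening: 0.0853
```

Emit:
move_arm(
  motion=[
    {"delta_pos": [0,0,0],"turn": 8.5},
    {"delta_pos": [0,0,0],"turn": 8.5},
    {"delta_pos": [0,0,0],"turn": 8.5},
    {"delta_pos": [0,0,0],"turn": 8.5},
    {"delta_pos": [0,0,0],"turn": 8.5},
    {"delta_pos": [0,0,0],"turn": 8.5},
    {"delta_pos": [0,0,0],"turn": 8.5},
    {"delta_pos": [0,0,0],"turn": 8.5},
  ],
)

```text
t: 5.7
tool_pos: [0.4831, -0.0456, 0.1787]
orientation: [[-0.702, 0.712, 0.01], [0.712, 0.702, 0.026], [0.012, 0.025, -1.0]]
force: [-0.7, 0.0, 0.3]
opening: 0.0855
```

Emit:
move_arm(
  motion=[
    {"delta_pos": [0,0,0],"turn": 8.5},
    {"delta_pos": [0,0,0],"turn": 8.5},
    {"delta_pos": [0,0,0],"turn": 8.5},
    {"delta_pos": [0,0,0],"turn": 8.5},
    {"delta_pos": [0,0,0],"turn": 8.5},
    {"delta_pos": [0,0,0],"turn": 8.5},
    {"delta_pos": [0,0,0],"turn": 8.5},
    {"delta_pos": [0,0,0],"turn": 0},
  ],
)

```text
t: 6.5
tool_pos: [0.483, -0.0485, 0.1773]
orientation: [[-0.967, -0.256, -0.018], [-0.256, 0.966, 0.021], [0.012, 0.025, -1.0]]
force: [-0.4, 0.2, 0.0]
opening: 0.0855
```

```bash
python3 - <<'E'
from h import *
o=robot.get_obs(); print(o['joint_positions'],o['tool_pos'],o['orientation'],np.degrees(np.arctan2(o['orientation'][1,0],o['orientation'][0,0])))
c=cap('wrist','w4')
E
```

```text
[ 63.42811929  42.33447431 -82.1231621  113.04934057  44.27148992
  68.11581534  68.30724167] [ 0.48300212 -0.0485283   0.17728257] [[-0.9666075  -0.25561208 -0.0182318 ]
 [-0.25597358  0.96644629  0.02142629]
 [ 0.01214323  0.02537767 -0.99960418]] -165.16759921547012
```

View pics/w4.png

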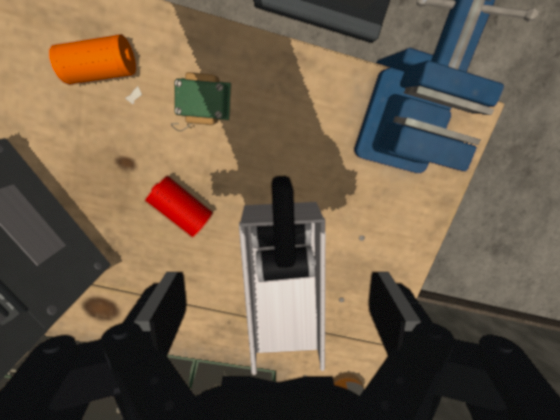

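Emit:
move_arm(
  motion=[
    {"delta_pos": [-0.4,0.8,0],"turn": 4.3},
    {"delta_pos": [0,0,-3.5],"turn": 0},
    {"delta_pos": [0,0,-3],"turn": 0},
    {"delta_pos": [0,0,0],"turn": 0},
  ],
)

```text
t: 6.95
tool_pos: [0.48, -0.0413, 0.1115]
orientation: [[-0.951, -0.309, -0.017], [-0.309, 0.951, 0.019], [0.01, 0.023, -1.0]]
force: [0.1, 0.6, 1.1]
opening: 0.0853
```

Emit:
move_arm(
  motion=[
    {"delta_pos": [0,0,-2.5],"turn": 1},
    {"delta_pos": [0,0,-1.6],"turn": 0},
    {"delta_pos": [0,0,0],"turn": 0},
  ],
)

```text
t: 7.25
tool_pos: [0.4817, -0.0417, 0.0719]
orientation: [[-0.948, -0.318, -0.015], [-0.318, 0.948, 0.018], [0.008, 0.021, -1.0]]
force: [0.4, -0.1, 0.3]
opening: 0.0855
```

Emit:
move_arm(
  motion=[
    {"delta_pos": [-0.3,0.1,-0.2],"turn": 0.4},
    {"delta_pos": [0,0,0],"turn": 0},
    {"delta_pos": [0,0,0],"turn": 0},
    {"delta_pos": [0,0,0],"turn": 0},
    {"delta_pos": [0,0,0],"turn": 0},
    {"delta_pos": [0,0,0],"turn": 0},
  ],
  jaw=0,
  grip_force=120,
)

```text
t: 7.85
tool_pos: [0.4814, -0.0414, 0.0743]
orientation: [[-0.947, -0.322, -0.009], [-0.322, 0.947, 0.015], [0.004, 0.017, -1.0]]
force: [0.5, 0.4, -1.0]
opening: 0.0147
```

Emit:
move_arm(
  motion=[
    {"delta_pos": [0,0,0.5],"turn": 0},
    {"delta_pos": [0,0,1],"turn": 0},
    {"delta_pos": [0,0,1.5],"turn": 0},
    {"delta_pos": [0,0,1.5],"turn": 0},
    {"delta_pos": [0,0,1],"turn": 0},
    {"delta_pos": [0,0,0],"turn": 0},
  ],
)

```text
t: 8.45
tool_pos: [0.4796, -0.0411, 0.1337]
orientation: [[-0.947, -0.322, -0.012], [-0.322, 0.946, 0.015], [0.006, 0.018, -1.0]]
force: [0.9, -0.3, -3.7]
opening: 0.0143
```

```bash
python3 - <<'E'
from h import *
o=robot.get_obs(); print(o['joint_positions'],o['tool_pos'],o['force'])
c=cap('scene','s5'); im=cv2.imread('pics/s5.png')[180:340,150:350]
cv2.imwrite('pics/s5z.png',cv2.resize(im,None,fx=3.7,fy=3.7,interpolation=cv2.INTER_CUBIC))
E
```

```text
[ 60.38888823  44.48260796 -78.38669442 115.90770135  48.56574477
  63.93141574  68.37933582] [ 0.47959585 -0.04113697  0.13371112] [ 0.88630631 -0.27318095 -3.71826556]
```

View pics/s5z.png

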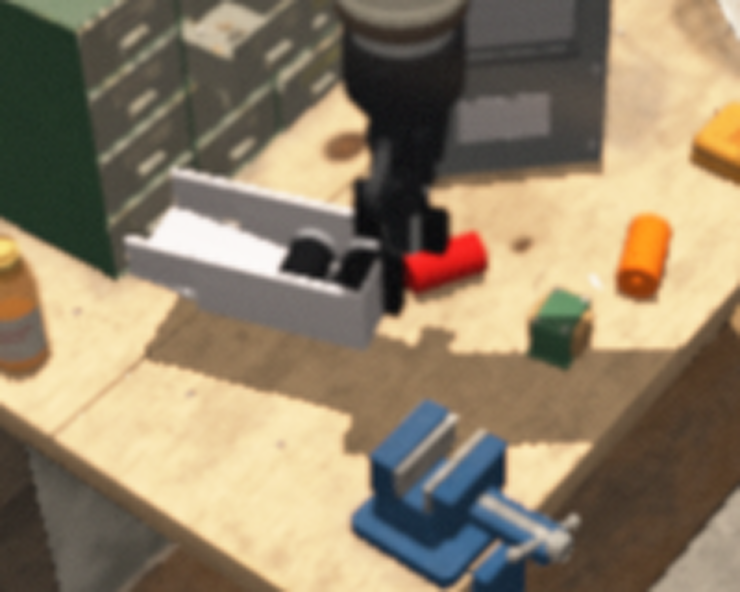

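Emit:
move_arm(
  motion=[
    {"delta_pos": [-0.5,-0.2,0.5],"turn": 0},
    {"delta_pos": [-1,-0.4,1],"turn": 0},
    {"delta_pos": [-1.2,-0.4,1.2],"turn": -2},
    {"delta_pos": [-1.2,-0.5,1.2],"turn": -3},
    {"delta_pos": [-1.2,-0.5,1.2],"turn": -4},
    {"delta_pos": [-1.2,-0.5,1],"turn": -5},
    {"delta_pos": [-1,-0.3,0.4],"turn": -5},
    {"delta_pos": [-0.5,-0.1,0],"turn": -5},
  ],
)

```text
t: 9.3
tool_pos: [0.3928, -0.0701, 0.1975]
orientation: [[-0.995, 0.102, -0.013], [0.102, 0.995, 0.023], [0.015, 0.022, -1.0]]
force: [-0.6, -0.9, -3.1]
opening: 0.0147
```

Emit:
move_arm(
  motion=[
    {"delta_pos": [0,0,0],"turn": -5},
    {"delta_pos": [0,0,0],"turn": -5},
    {"delta_pos": [0,0,0],"turn": -5},
    {"delta_pos": [0,0,0],"turn": -5},
    {"delta_pos": [0,0,0],"turn": -5},
    {"delta_pos": [0,0,0],"turn": -5},
    {"delta_pos": [0,0,0],"turn": -4},
    {"delta_pos": [0,0,0],"turn": -2},
  ],
)

```text
t: 10.1
tool_pos: [0.3837, -0.0698, 0.1947]
orientation: [[-0.727, 0.687, -0.008], [0.687, 0.727, 0.025], [0.023, 0.013, -1.0]]
force: [0.2, -0.8, -4.3]
opening: 0.0144
```

```bash
python3 - <<'E'
from h import *
o=robot.get_obs(); print(o['joint_positions'],o['tool_pos'],o['force'],np.degrees(np.arctan2(o['orientation'][1,0],o['orientation'][0,0])))
cap('scene','s6');cap('top','t6');cap('wrist','w6')
for n,(a,b,d,e) in dict(s6=(90,290,180,380),t6=(100,300,150,430)).items():
    im=cv2.imread(f'pics/{n}.png')[a:b,d:e]
    cv2.imwrite(f'pics/{n}z.png',cv2.resize(im,None,fx=2.8,fy=2.8,interpolation=cv2.INTER_CUBIC))
E
```

```text
[ 79.56933533  16.80072187 -79.70619816 124.22798642  18.59620375
  54.64417756  35.76869955] [ 0.38372977 -0.06980827  0.19468535] [ 0.19804471 -0.7763916  -4.26806663] 136.61862855174076
```

View pics/s6z.png

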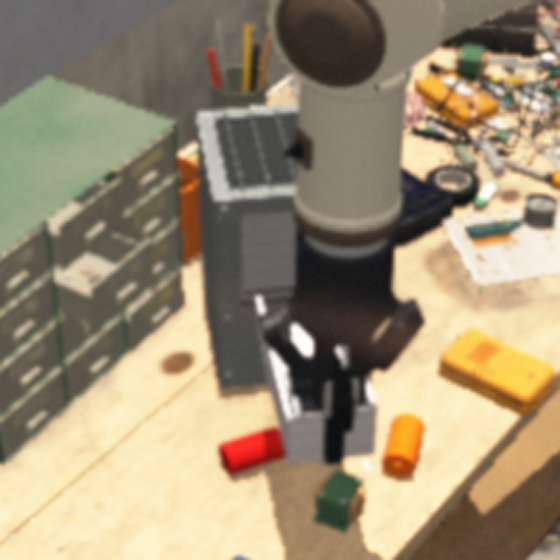

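View pics/t6z.png

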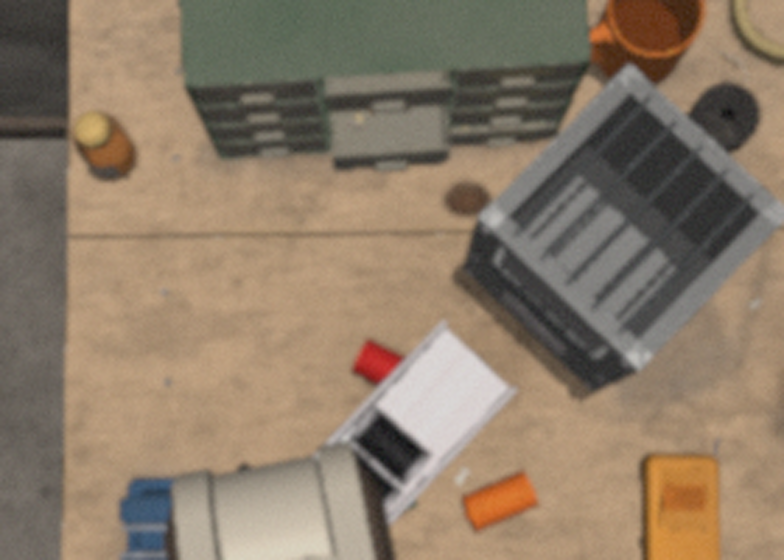

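View pics/w6.png

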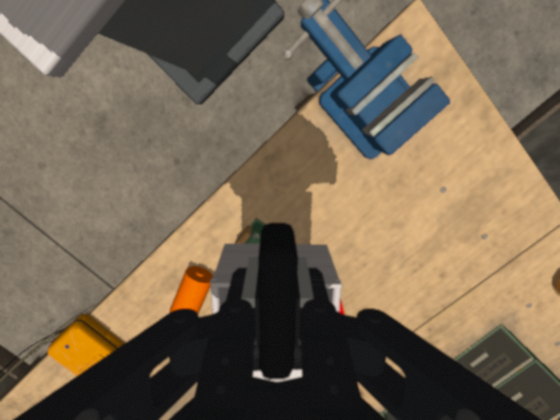

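```bash
cat >> h.py <<'E'
SILL=np.array([.558,-.2545]); BY=np.radians(-45.3); EX=np.array([np.cos(BY),np.sin(BY)]); EY=np.array([-EX[1],EX[0]])
def box(p): q=np.asarray(p)[...,:2]-SILL; return np.stack([q@EX,q@EY],-1)   # x from front face
E
python3 - <<'E'
from h import *
c=load('t6'); f=lambda L:[(150+u/2.8-.3,100+v/2.8-.3) for u,v in L]
p=plane(c,f([(445,325),(515,390)]),.172); d=p[0]-p[1]
print(p.round(4),np.linalg.norm(d),'yaw',np.degrees(np.arctan2(d[1],d[0]))-90,'boxframe mm',(box(p)*1e3).round(1))
o=robot.get_obs(); print('tcp box',(box(o['tool_pos'])*1e3).round(1))
b=plane(c,f([(482,222),(637,370)]),.235); b0=plane(c,f([(460,275),(590,395)]),0)
for q in(b,b0): print('roof',(box(q)*1e3).round(1))
E
```

```text
[[ 0.541  -0.1769  0.172 ]
 [ 0.4909 -0.2289  0.172 ]] 0.07213250696337294 yaw -43.929901150370945 boxframe mm [[-67.1  42.5]
 [-65.4 -29.7]]
tcp box [-253.5    6.3]
roof [[ -1.7  72.4]
 [ -1.3 -80.8]]
roof [[ -6.7  73.6]
 [ -3.1 -80.6]]
```

Emit:
move_arm(
  motion=[
    {"delta_pos": [0.1,-0.6,0.3],"turn": -1.3},
    {"delta_pos": [0.6,-0.9,0.1],"turn": 0},
    {"delta_pos": [0.9,-0.9,0],"turn": 0},
    {"delta_pos": [0.9,-0.9,0],"turn": 0},
    {"delta_pos": [0.7,-0.7,0],"turn": 0},
    {"delta_pos": [0.4,-0.4,0],"turn": 0},
    {"delta_pos": [0,0,0],"turn": 0},
  ],
)

```text
t: 10.95
tool_pos: [0.4235, -0.1193, 0.1988]
orientation: [[-0.712, 0.702, -0.007], [0.701, 0.712, 0.027], [0.024, 0.014, -1.0]]
force: [0.1, -0.0, -2.8]
opening: 0.014
```

```bash
python3 - <<'E'
from h import *
o=robot.get_obs(); print(o['joint_positions'].round(1),o['force'],np.degrees(np.arctan2(o['orientation'][1,0],o['orientation'][0,0]))-180)
print('tcp box',(box(o['tool_pos'])*1e3).round(1))
cap('scene','s7');cap('top','t7')
for n,(a,b,d,e) in dict(s7=(90,290,180,380),t7=(100,300,150,430)).items():
    im=cv2.imread(f'pics/{n}.png')[a:b,d:e]
    cv2.imwrite(f'pics/{n}z.png',cv2.resize(im,None,fx=2.8,fy=2.8,interpolation=cv2.INTER_CUBIC))
E
```

```text
[ 75.1  22.6 -72.7 118.   23.8  57.8  35.8] [ 0.08240751 -0.0375294  -2.80442449] -44.55208566490376
tcp box [-190.7   -0.5]
```

View pics/s7z.png

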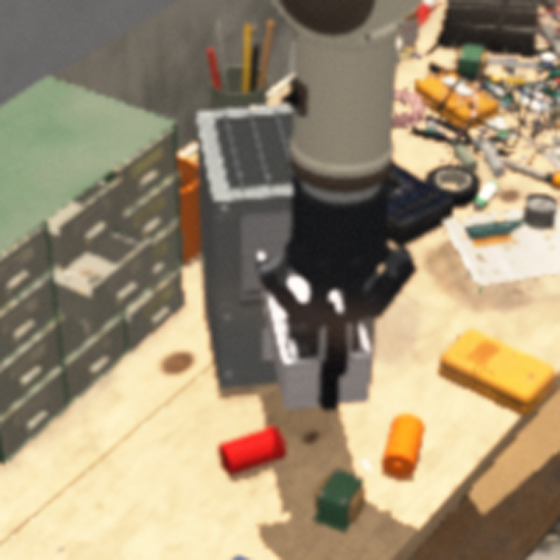

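View pics/t7z.png

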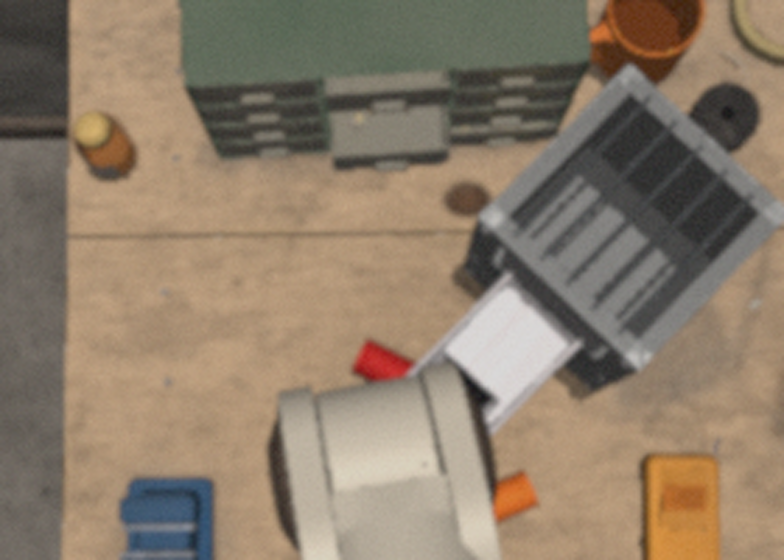

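```bash
python3 - <<'E'
from h import *
c=load('t7'); f=lambda L:[(150+u/2.8-.3,100+v/2.8-.3) for u,v in L]
print((box(plane(c,f([(512,278),(580,345)]),.174))*1e3).round(1))
E
```

```text
[[ -5.8  31.2]
 [ -6.6 -40.9]]
```

Emit:
move_arm(
  motion=[
    {"delta_pos": [0.4,-0.3,0],"turn": 0},
    {"delta_pos": [0.7,-0.6,0],"turn": 0},
    {"delta_pos": [0.8,-0.8,0],"turn": 0},
    {"delta_pos": [0.8,-0.8,0],"turn": 0},
    {"delta_pos": [0.7,-0.7,0],"turn": 0},
    {"delta_pos": [0.4,-0.4,0],"turn": 0},
  ],
)

```text
t: 11.65
tool_pos: [0.461, -0.1559, 0.1976]
orientation: [[-0.714, 0.7, -0.013], [0.699, 0.714, 0.027], [0.028, 0.011, -1.0]]
force: [-1.8, 0.8, -5.8]
opening: 0.0141
```

```bash
python3 - <<'E'
from h import *
o=robot.get_obs(); print(o['joint_positions'].round(1),o['force'],np.degrees(np.arctan2(o['orientation'][1,0],o['orientation'][0,0]))-180)
print('tcp box',(box(o['tool_pos'])*1e3).round(1))
cap('scene','s8');cap('top','t8')
for n,(a,b,d,e) in dict(s8=(90,290,180,380),t8=(100,300,150,430)).items():
    im=cv2.imread(f'pics/{n}.png')[a:b,d:e]
    cv2.imwrite(f'pics/{n}z.png',cv2.resize(im,None,fx=2.8,fy=2.8,interpolation=cv2.INTER_CUBIC))
E
```

```text
[ 70.8  27.8 -67.9 111.9  27.9  60.9  36.3] [-1.78700365  0.75504366 -5.81279732] -44.39708078197225
tcp box [-138.3    0.4]
```

View pics/s8z.png

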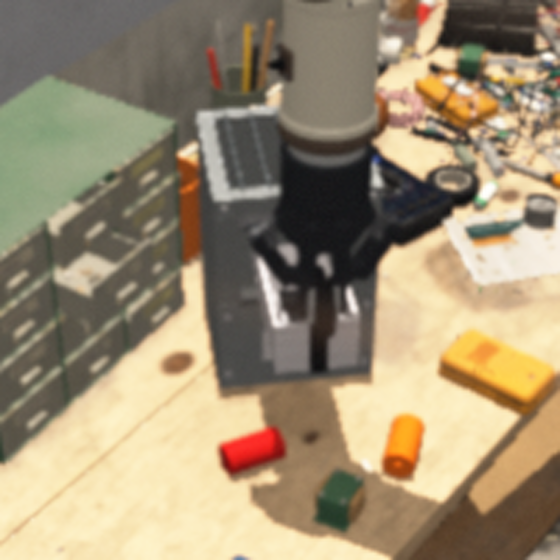

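View pics/t8z.png

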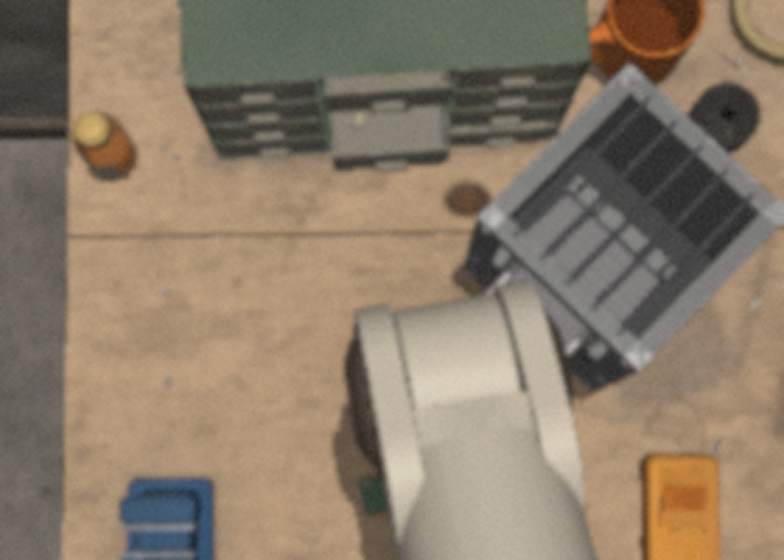

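Emit:
move_arm(
  motion=[
    {"delta_pos": [0.5,-0.5,0],"turn": 0},
    {"delta_pos": [0.8,-0.8,0],"turn": 0},
    {"delta_pos": [0.8,-0.8,0],"turn": 0},
    {"delta_pos": [0.8,-0.8,0],"turn": 0},
    {"delta_pos": [0.8,-0.8,0],"turn": 0},
    {"delta_pos": [0.6,-0.6,0],"turn": 0},
    {"delta_pos": [0.3,-0.3,0],"turn": 0},
    {"delta_pos": [0,0,0],"turn": 0},
  ],
)

```text
t: 12.55
tool_pos: [0.5111, -0.2068, 0.197]
orientation: [[-0.713, 0.701, -0.013], [0.701, 0.713, 0.028], [0.028, 0.011, -1.0]]
force: [-0.4, 0.5, -5.4]
opening: 0.0141
```

```bash
python3 - <<'E'
from h import *
o=robot.get_obs(); print(o['joint_positions'].round(1),o['force'],o['wrist_torque'],np.degrees(np.arctan2(o['orientation'][1,0],o['orientation'][0,0]))-180)
print('tcp box',(box(o['tool_pos'])*1e3).round(1))
cap('scene','s9');cap('top','t9')
for n,(a,b,d,e) in dict(s9=(90,290,180,380),t9=(100,300,150,430)).items():
    im=cv2.imread(f'pics/{n}.png')[a:b,d:e]
    cv2.imwrite(f'pics/{n}z.png',cv2.resize(im,None,fx=2.8,fy=2.8,interpolation=cv2.INTER_CUBIC))
E
```

```text
[ 66.9  33.9 -63.3 103.3  31.7  64.8  38.3] [-0.37817958  0.45037558 -5.44681994] [ 0.31321786  0.37372078 -0.00794293] -44.498311356895925
tcp box [-66.9   0.2]
```

View pics/s9z.png

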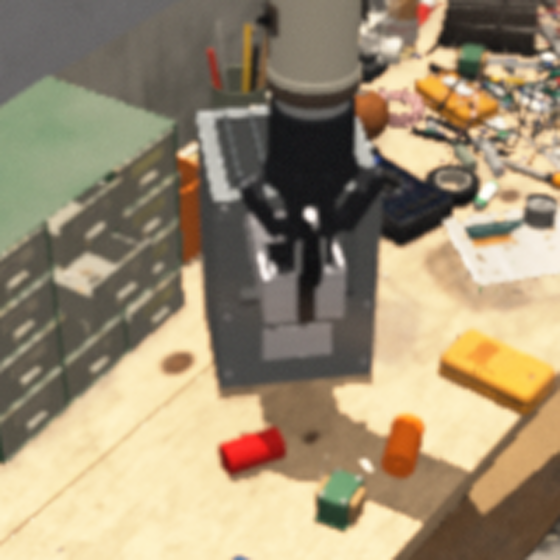

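View pics/t9z.png

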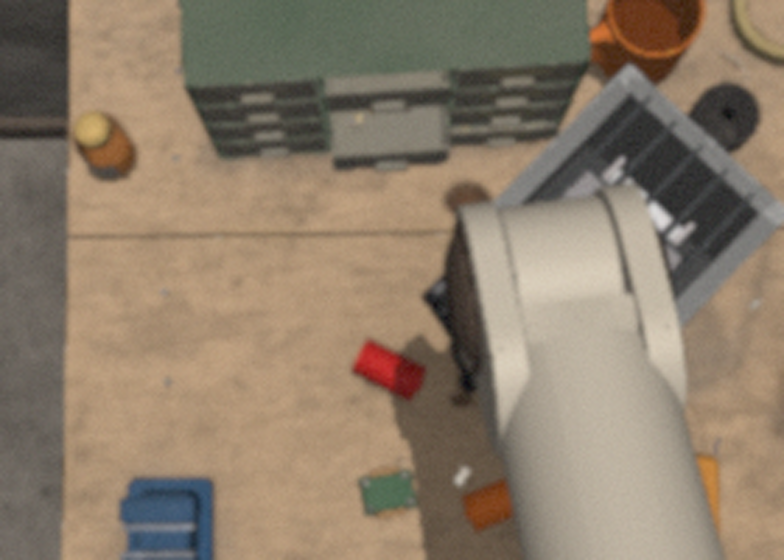

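Emit:
move_arm(
  motion=[
    {"delta_pos": [0,0,0.7],"turn": 0},
    {"delta_pos": [0,0,1],"turn": 0},
    {"delta_pos": [0,0,1],"turn": 0},
    {"delta_pos": [0,0,0.8],"turn": 0},
    {"delta_pos": [0,0,0.5],"turn": 0},
    {"delta_pos": [0,0,0],"turn": 0},
  ],
  grip_force=40,
)

```text
t: 13.25
tool_pos: [0.5081, -0.2053, 0.2402]
orientation: [[-0.714, 0.7, -0.017], [0.699, 0.714, 0.027], [0.031, 0.008, -0.999]]
force: [0.2, -0.7, -9.0]
opening: 0.0145
```

```bash
cat >> h.py <<'E'
def look(k,views=('scene','top','wrist')):
    o=robot.get_obs(); print(o['joint_positions'].round(1),o['force'].round(1),o['wrist_torque'].round(2),np.degrees(np.arctan2(o['orientation'][1,0],o['orientation'][0,0]))-180)
    print('tcp box',(box(o['tool_pos'])*1e3).round(1),o['tool_pos'][2],o['opening'])
    crop=dict(scene=(90,290,180,380),top=(100,300,250,450),wrist=(0,420,0,560))
    L=[]
    for n in views:
        cap(n,n+k); a,b,d,e=crop[n]
        im=cv2.imread(f'pics/{n}{k}.png')[a:b,d:e]; L.append(cv2.resize(im,(int(400*im.shape[1]/im.shape[0]),400),interpolation=cv2.INTER_CUBIC))
    im=np.hstack(L); s=min(1,800/im.shape[1]); cv2.imwrite(f'pics/z{k}.png',cv2.resize(im,None,fx=s,fy=s))
E
python3 -c "
from h import *
look('10',('scene','top'))"
```

```text
[ 68.8  31.1 -65.8 101.   28.7  69.   40.4] [ 0.2 -0.7 -9. ] [0.68 0.64 0.09] -44.40907685617361
tcp box [-70.   -0.9] 0.24020796551798346 0.014548560114213712
```

View pics/z10.png

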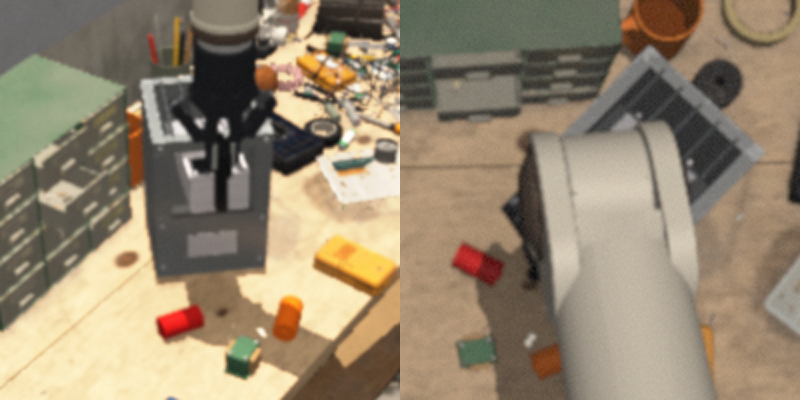

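Emit:
move_arm(
  motion=[
    {"delta_pos": [0,0,0.8],"turn": 0},
    {"delta_pos": [0.3,-0.3,0.8],"turn": 0},
    {"delta_pos": [0.4,-0.4,0.6],"turn": 0},
    {"delta_pos": [0.4,-0.4,0.4],"turn": 0},
    {"delta_pos": [0,0,0],"turn": 0},
  ],
)

```text
t: 13.85
tool_pos: [0.5177, -0.2156, 0.266]
orientation: [[-0.715, 0.699, -0.022], [0.698, 0.715, 0.03], [0.037, 0.006, -0.999]]
force: [-0.6, -0.0, -8.3]
opening: 0.014
```

```bash
python3 -c "
from h import *
look('11',('scene','wrist'))"
```

```text
[ 68.7  31.2 -66.1  97.2  28.   72.7  42. ] [-0.6 -0.  -8.3] [ 0.39  0.62 -0.03] -44.320585627963595
tcp box [-56.   -1.3] 0.26601100377166487 0.014032973143282614
```

View pics/z11.png

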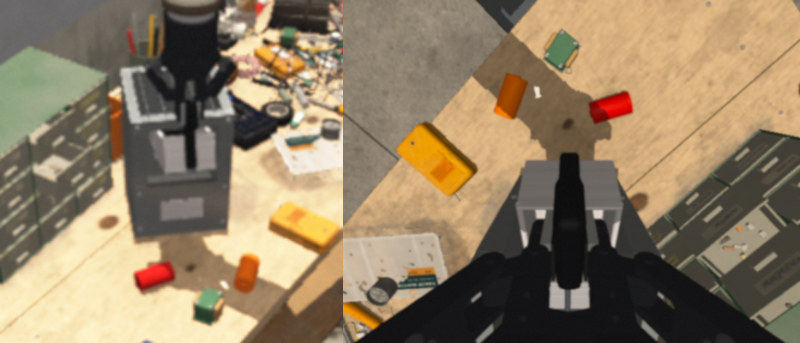

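Emit:
move_arm(
  motion=[
    {"delta_pos": [0.3,-0.3,0.2],"turn": 0},
    {"delta_pos": [0.4,-0.4,0.2],"turn": 0},
    {"delta_pos": [0.4,-0.4,0.2],"turn": 0},
    {"delta_pos": [0.4,-0.4,0.1],"turn": 0},
    {"delta_pos": [0.3,-0.3,0.1],"turn": 0},
    {"delta_pos": [0,0,0],"turn": 0},
  ],
)

```text
t: 14.55
tool_pos: [0.5322, -0.2285, 0.2726]
orientation: [[-0.718, 0.696, -0.034], [0.695, 0.718, 0.038], [0.051, 0.003, -0.999]]
force: [-2.8, 0.7, -7.6]
opening: 0.0142
```

```bash
python3 -c "
from h import *
look('12',('top','wrist'))"
```

```text
[ 66.9  33.1 -65.   93.5  28.7  75.4  42.9] [-2.8  0.7 -7.6] [ 0.43  0.69 -0.07] -44.06878328155179
tcp box [-36.7  -0. ] 0.2726120926665684 0.014243768556562326
```

View pics/z12.png

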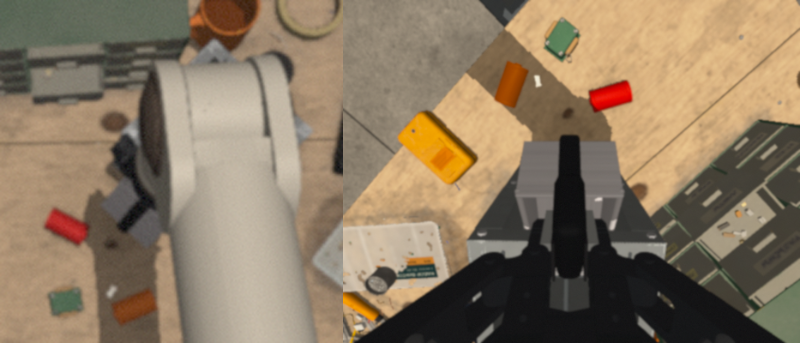

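Emit:
move_arm(
  motion=[
    {"delta_pos": [0.3,-0.3,0.2],"turn": 0},
    {"delta_pos": [0.3,-0.3,0.2],"turn": 0},
    {"delta_pos": [0.3,-0.3,0.2],"turn": 0},
    {"delta_pos": [0,0,0],"turn": 0},
    {"delta_pos": [0,0,0],"turn": 0},
  ],
)

```text
t: 15.15
tool_pos: [0.536, -0.2321, 0.2752]
orientation: [[-0.72, 0.693, -0.048], [0.691, 0.721, 0.047], [0.067, 0.001, -0.998]]
force: [-2.9, 1.7, -6.1]
opening: 0.0142
```

```bash
python3 -c "
from h import *
look('13',('scene','wrist'))"
```

```text
[ 66.1  34.1 -64.6  91.8  28.8  77.1  43.5] [-2.9  1.7 -6.1] [ 0.77  0.88 -0.17] -43.83106768320778
tcp box [-31.4   0.1] 0.2751850039208386 0.01417450851565321
```

View pics/z13.png

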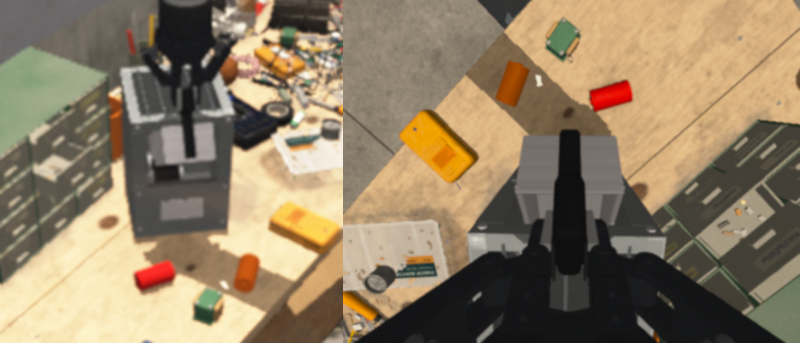

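```bash
python3 -c "
from h import *
im=cv2.imread('pics/scene13.png')[120:235,240:330]
cv2.imwrite('pics/s13z.png',cv2.resize(im,None,fx=5,fy=5,interpolation=cv2.INTER_CUBIC))
c=load('scene13')
P=lambda x,y,z:[*(SILL+x*EX+y*EY),z]
print(((proj(c,[P(0,.056,.113),P(0,-.056,.113),P(0,.056,.215),P(0,-.056,.215)])-[240,120])*5).round())
"
```

```text
[[126. 386.]
 [327. 368.]
 [123. 234.]
 [334. 216.]]
```

View pics/s13z.png

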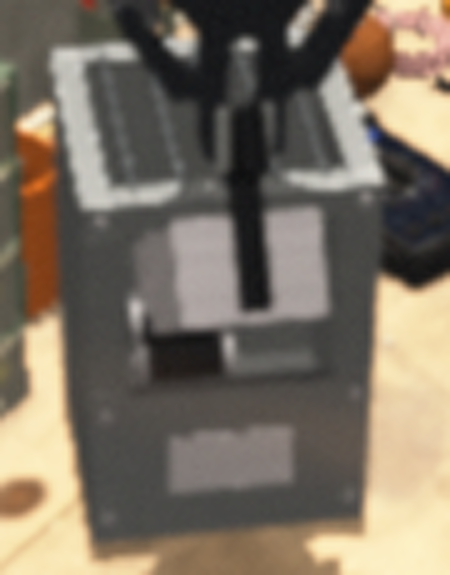

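```bash
python3 -c "
from h import *
c=load('scene13')
uv=[(240+u/5,120+v/5) for u,v in [(145,355),(228,355),(185,335),(185,375),(135,312),(280,360)]]
for z in (.02,.05,.08,.11,.13): print(z,(box(plane(c,uv,z))*1e3).round().tolist())
"
```

```text
0.02 [[144.0, 27.0], [137.0, -23.0], [161.0, 0.0], [121.0, 6.0], [188.0, 28.0], [128.0, -54.0]]
0.05 [[106.0, 32.0], [99.0, -17.0], [122.0, 6.0], [84.0, 11.0], [149.0, 33.0], [90.0, -46.0]]
0.08 [[68.0, 37.0], [61.0, -10.0], [83.0, 11.0], [46.0, 17.0], [109.0, 37.0], [52.0, -39.0]]
0.11 [[30.0, 41.0], [23.0, -4.0], [45.0, 17.0], [9.0, 22.0], [70.0, 42.0], [15.0, -32.0]]
0.13 [[4.0, 45.0], [-2.0, -0.0], [19.0, 21.0], [-16.0, 26.0], [44.0, 45.0], [-10.0, -27.0]]
```

Emit:
move_arm(
  motion=[
    {"delta_pos": [0.4,-0.4,0.3],"turn": 0},
    {"delta_pos": [0.4,-0.4,0.3],"turn": 0},
    {"delta_pos": [0.3,-0.3,0],"turn": 0},
    {"delta_pos": [0,0,0],"turn": 0},
    {"delta_pos": [0,0,0],"turn": 0},
    {"delta_pos": [0,0,0],"turn": 0},
  ],
)

```text
t: 15.85
tool_pos: [0.5427, -0.2387, 0.2788]
orientation: [[-0.721, 0.691, -0.059], [0.688, 0.723, 0.055], [0.081, -0.001, -0.997]]
force: [-2.9, 2.7, -8.4]
opening: 0.0146
```

```bash
python3 -c "
from h import *
look('14',('scene','wrist'))
im=cv2.imread('pics/scene14.png')[120:235,240:330]
cv2.imwrite('pics/s14z.png',cv2.resize(im,None,fx=5,fy=5,interpolation=cv2.INTER_CUBIC))
"
```

```text
[ 65.1  35.3 -64.   89.6  29.   78.9  44.2] [-2.9  2.7 -8.4] [ 0.91  0.84 -0.16] -43.67623929074273
tcp box [-22.    0.3] 0.2787761108533055 0.014575397971230315
```

View pics/s14z.png

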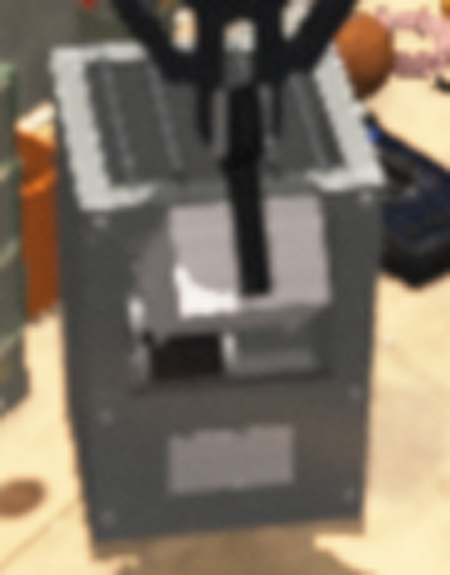

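View pics/wrist14.png

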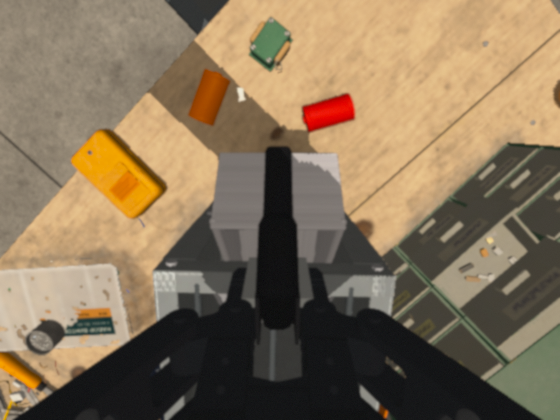

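```bash
python3 -c "
from h import *
im=cv2.imread('pics/wrist14.png')[140:330,200:360]
im=cv2.convertScaleAbs(im,alpha=1.6,beta=20)
cv2.imwrite('pics/w14z.png',cv2.resize(im,None,fx=3.1,fy=3.1,interpolation=cv2.INTER_CUBIC))
"
```

```text
(no output)
```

View pics/w14z.png

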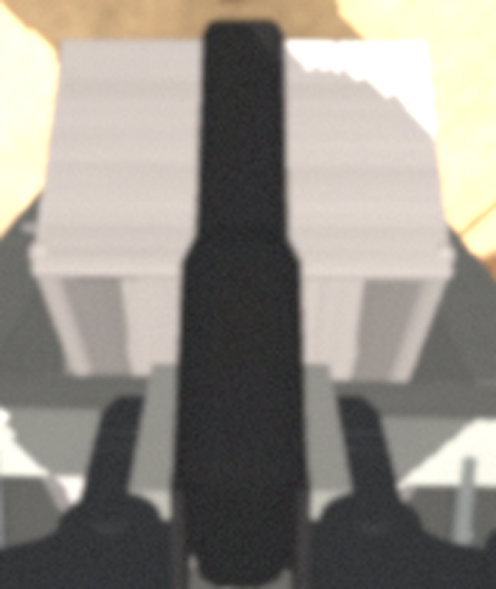

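Emit:
move_arm(
  motion=[
    {"delta_pos": [0.7,-0.7,0],"turn": 0},
    {"delta_pos": [-0.6,0.6,0],"turn": 0},
    {"delta_pos": [0.6,-0.6,0.2],"turn": 0},
    {"delta_pos": [-0.6,0.6,0],"turn": 0},
    {"delta_pos": [0.4,-0.4,0],"turn": 0},
    {"delta_pos": [0,0,0],"turn": 0},
    {"delta_pos": [0,0,0],"turn": 0},
  ],
)

```text
t: 16.65
tool_pos: [0.5494, -0.241, 0.2859]
orientation: [[-0.723, 0.689, -0.05], [0.687, 0.725, 0.051], [0.071, 0.002, -0.997]]
force: [-1.6, 2.2, -4.0]
opening: 0.0143
```

```bash
python3 -c "
from h import *
look('15',('scene','top'))
im=cv2.imread('pics/scene15.png')[120:235,240:330]
cv2.imwrite('pics/s15z.png',cv2.resize(im,None,fx=5,fy=5,interpolation=cv2.INTER_CUBIC))
im=cv2.imread('pics/top15.png')[110:250,310:440]
im=cv2.convertScaleAbs(im,alpha=1.6,beta=20)
cv2.imwrite('pics/t15z.png',cv2.resize(im,None,fx=4,fy=4,interpolation=cv2.INTER_CUBIC))
"
```

```text
[ 64.8  35.3 -64.   88.5  29.2  79.3  44.4] [-1.6  2.2 -4. ] [ 0.73  0.47 -0.09] -43.5193886502764
tcp box [-15.6   3.4] 0.28589019230462615 0.014268453511107409
```

View pics/s15z.png

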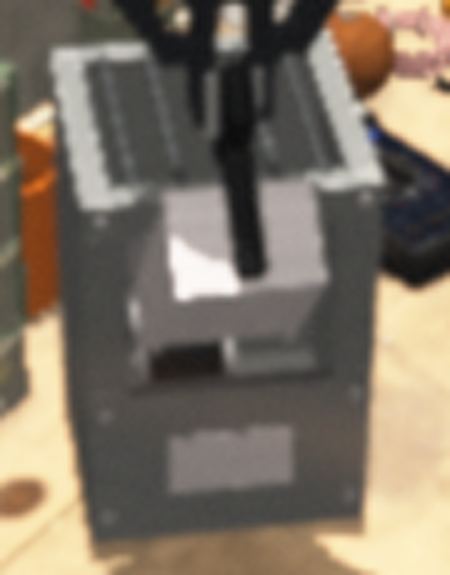

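View pics/t15z.png

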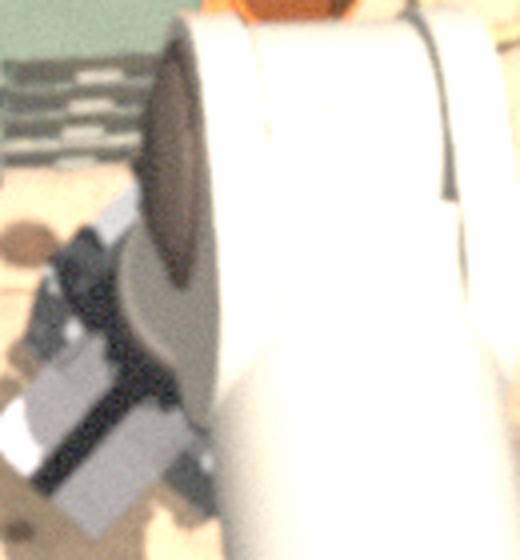

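Emit:
move_arm(
  motion=[
    {"delta_pos": [-0.6,0.4,0],"turn": -1},
    {"delta_pos": [-0.9,0.7,-0.3],"turn": -0.5},
    {"delta_pos": [-0.8,0.8,-0.5],"turn": 0},
    {"delta_pos": [-0.8,0.8,-0.7],"turn": 0},
    {"delta_pos": [-0.5,0.5,-1],"turn": 0},
    {"delta_pos": [0,0,-1],"turn": 0},
    {"delta_pos": [0,0,-1],"turn": 0},
    {"delta_pos": [0,0,0],"turn": 0},
  ],
)

```text
t: 17.55
tool_pos: [0.5282, -0.2149, 0.2575]
orientation: [[-0.702, 0.713, -0.004], [0.712, 0.701, 0.025], [0.02, 0.015, -1.0]]
force: [-0.4, 0.6, -4.3]
opening: 0.0145
```

```bash
python3 -c "
from h import *
look('16',('scene','wrist'))
im=cv2.imread('pics/scene16.png')[120:235,240:330]
cv2.imwrite('pics/s16z.png',cv2.resize(im,None,fx=5,fy=5,interpolation=cv2.INTER_CUBIC))
"
```

```text
[ 67.6  31.7 -65.3  97.5  28.8  70.9  40.1] [-0.4  0.6 -4.3] [ 0.02  0.14 -0.01] -45.434521957335164
tcp box [-49.1   6.7] 0.2575206278018265 0.014529230401387386
```

View pics/z16.png

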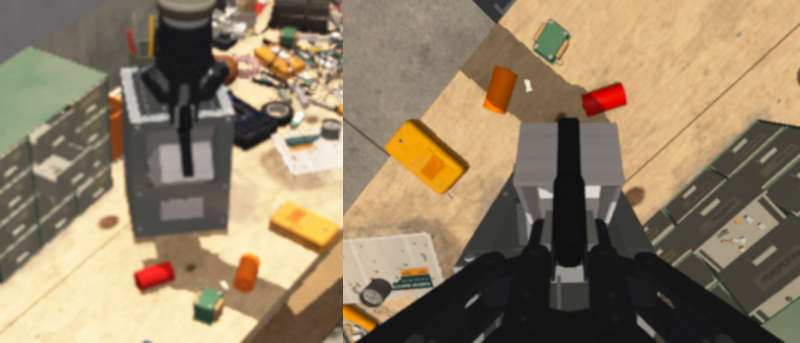

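View pics/s16z.png

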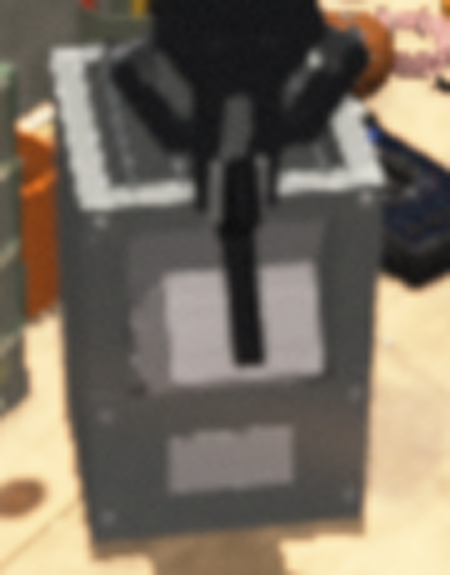

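Emit:
move_arm(
  motion=[
    {"delta_pos": [-0.8,0.3,-0.5],"turn": 0},
    {"delta_pos": [-0.8,0.3,-0.8],"turn": 0},
    {"delta_pos": [-0.1,0.1,-1],"turn": 0},
    {"delta_pos": [0,0,-1],"turn": 0},
    {"delta_pos": [0,0,-1],"turn": 0},
    {"delta_pos": [0,0,-0.6],"turn": 0},
    {"delta_pos": [0,0,0],"turn": 0},
  ],
)

```text
t: 18.35
tool_pos: [0.5191, -0.2009, 0.2461]
orientation: [[-0.704, 0.71, 0.011], [0.71, 0.705, -0.001], [-0.009, 0.007, -1.0]]
force: [0.5, 0.8, -4.2]
opening: 0.0145
```

```bash
python3 -c "
from h import *
look('17',('scene','top'))
"
```

```text
[ 67.8  29.9 -65.7 101.3  29.5  67.6  38.3] [ 0.5  0.8 -4.2] [ 0.2   0.15 -0.03] -45.21169113373716
tcp box [-65.4  10. ] 0.24605749440675925 0.014475246702868873
```

View pics/z17.png

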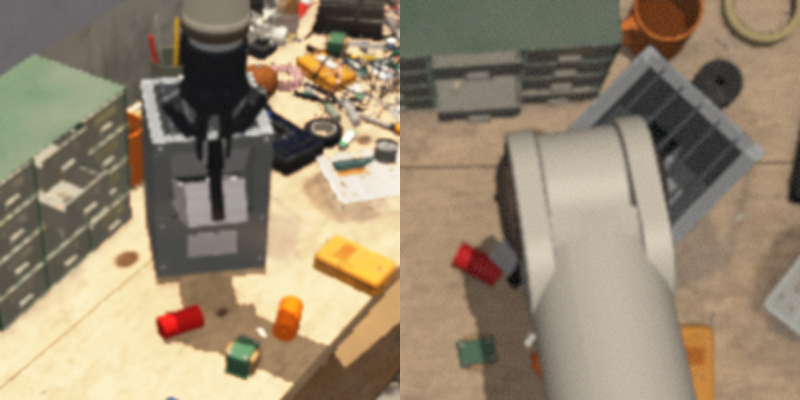

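```bash
python3 -c "
from h import *
im=np.hstack([cv2.imread(f'pics/{n}.png')[105:225,330:440] for n in ('t9','top17')])
im=cv2.convertScaleAbs(im,alpha=1.5,beta=20)
cv2.imwrite('pics/t17z.png',cv2.resize(im,None,fx=3.6,fy=3.6,interpolation=cv2.INTER_CUBIC))
"
```

```text
(no output)
```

View pics/t17z.png

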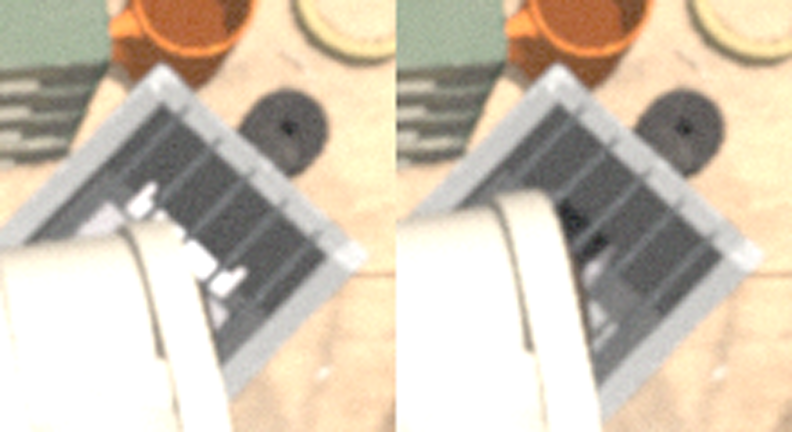

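```bash
python3 -c "
from h import *
c=load('top17')
g=lambda u,v:(330+(u-396)/3.6,105+v/3.6)
uv=[g(575,215),g(600,245),g(578,240)]
for z in (.02,.055,.12,.16): print(z,(box(plane(c,uv,z))*1e3).round().tolist())
P=lambda x,y,z:[*(SILL+x*EX+y*EY),z]
# predicted px of cell at rear wall floor 
q=proj(c,[P(.1395,.03,.02),P(.1395,-.03,.02),P(.106,.0,.02)]);print(((q-[330,105])*3.6+[396,0]).round())
"
```

```text
0.02 [[161.0, 15.0], [158.0, -11.0], [150.0, 2.0]]
0.055 [[152.0, 14.0], [149.0, -11.0], [141.0, 1.0]]
0.12 [[134.0, 12.0], [131.0, -12.0], [123.0, 0.0]]
0.16 [[122.0, 11.0], [119.0, -12.0], [112.0, -0.0]]
[[537. 223.]
 [601. 284.]
 [535. 288.]]
```

Emit:
move_arm(
  motion=[
    {"delta_pos": [-0.7,0.3,0],"turn": 0},
    {"delta_pos": [-0.9,0.5,0],"turn": 0},
    {"delta_pos": [-0.9,0.6,0],"turn": 0},
    {"delta_pos": [-0.5,0.4,0],"turn": 0},
    {"delta_pos": [0,0,0],"turn": 0},
  ],
)

```text
t: 18.95
tool_pos: [0.4904, -0.1837, 0.2448]
orientation: [[-0.705, 0.709, 0.021], [0.709, 0.705, -0.002], [-0.016, 0.013, -1.0]]
force: [1.2, 0.4, 3.8]
opening: 0.0141
```

```bash
python3 -c "
from h import *
look('18',('scene','top'))
im=np.hstack([cv2.imread(f'pics/{n}.png')[105:225,330:440] for n in ('top17','top18')])
im=cv2.convertScaleAbs(im,alpha=1.5,beta=20)
cv2.imwrite('pics/t18z.png',cv2.resize(im,None,fx=3.6,fy=3.6,interpolation=cv2.INTER_CUBIC))
"
```

```text
[ 71.8  26.3 -68.5 106.2  27.1  64.9  38.6] [1.2 0.4 3.8] [-0.45 -0.48  0.07] -45.20038621105576
tcp box [-97.9   1.7] 0.2447593232947954 0.01408806029536553
```

View pics/t18z.png

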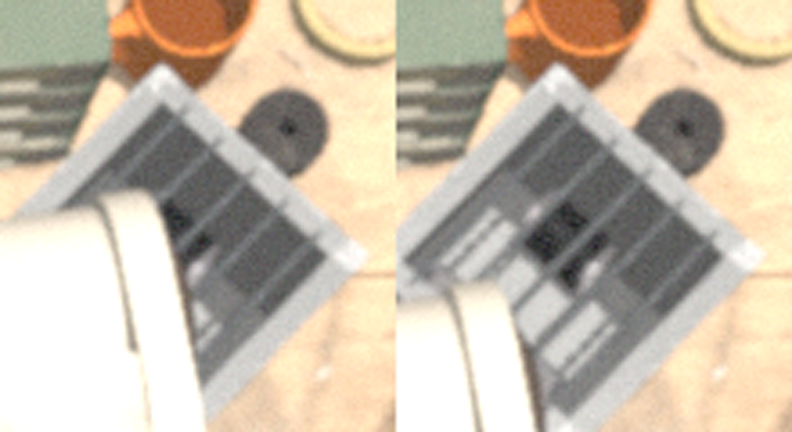

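View pics/z18.png

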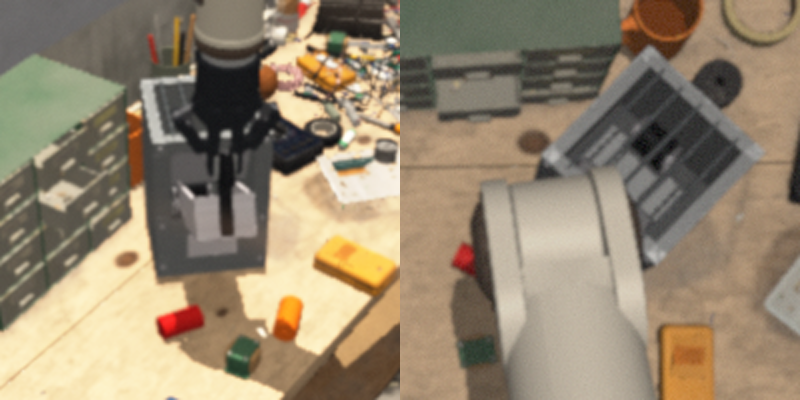

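```bash
python3 -c "
from h import *
c=load('top18')
g=lambda u,v:(330+(u-396)/3.6,105+v/3.6)
uv=[g(533,213),g(595,270),g(575,210),g(603,240),g(530,242),g(568,285)]
for z in (.02,.038,.07,.12,.15): print(z,(box(plane(c,uv,z))*1e3).round().tolist())
im=cv2.imread('pics/top18.png')[140:200,355:415]
im=cv2.convertScaleAbs(im,alpha=2.2,beta=0)
cv2.imwrite('pics/t18y.png',cv2.resize(im,None,fx=9,fy=9,interpolation=cv2.INTER_CUBIC))
"
```

```text
0.02 [[143.0, 36.0], [143.0, -20.0], [164.0, 18.0], [162.0, -10.0], [127.0, 24.0], [123.0, -15.0]]
0.038 [[138.0, 36.0], [139.0, -20.0], [159.0, 17.0], [157.0, -10.0], [122.0, 23.0], [119.0, -15.0]]
0.07 [[129.0, 34.0], [130.0, -20.0], [150.0, 16.0], [148.0, -10.0], [114.0, 22.0], [111.0, -15.0]]
0.12 [[116.0, 32.0], [117.0, -20.0], [136.0, 15.0], [134.0, -11.0], [102.0, 21.0], [98.0, -15.0]]
0.15 [[108.0, 31.0], [109.0, -20.0], [127.0, 14.0], [126.0, -11.0], [94.0, 20.0], [91.0, -15.0]]
```

View pics/t18y.png

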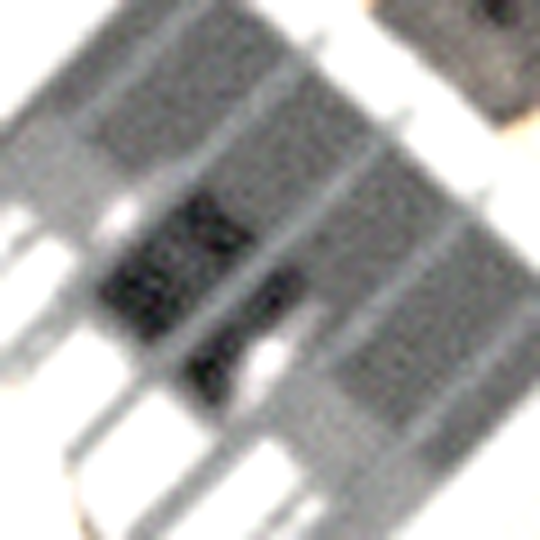

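```bash
python3 -c "
from h import *
im=cv2.imread('pics/scene18.png')[120:235,240:330]
im=cv2.convertScaleAbs(im,alpha=1.5,beta=10)
cv2.imwrite('pics/s18z.png',cv2.resize(im,None,fx=5,fy=5,interpolation=cv2.INTER_CUBIC))
cap('wrist','w18')
"
```

```text
(no output)
```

View pics/s18z.png

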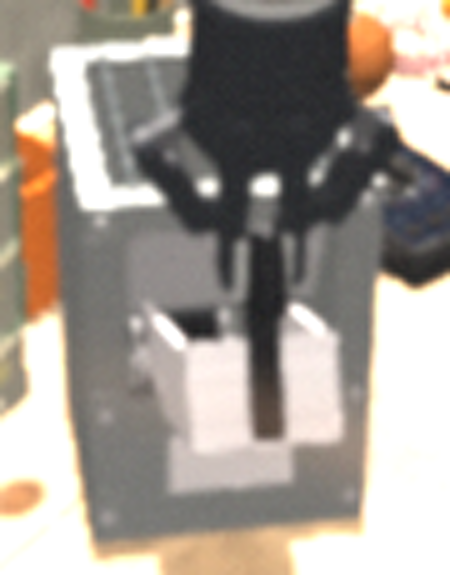

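View pics/w18.png

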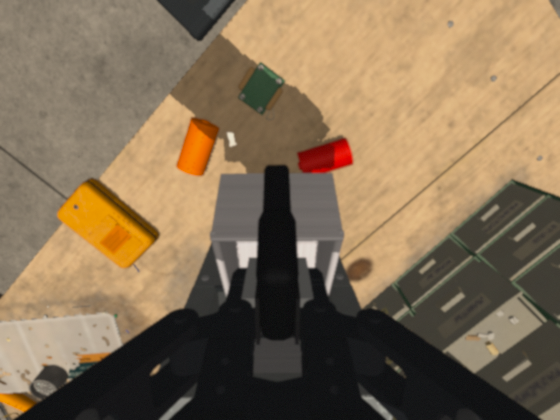

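Emit:
move_arm(
  motion=[
    {"delta_pos": [0.2,-0.2,1],"turn": 0},
    {"delta_pos": [0.8,-0.8,0.6],"turn": 0},
    {"delta_pos": [1,-1,0],"turn": 0},
    {"delta_pos": [1,-1,0],"turn": 0},
    {"delta_pos": [0.9,-0.9,0],"turn": 0},
    {"delta_pos": [0.7,-0.7,0],"turn": 0},
    {"delta_pos": [0,0,0],"turn": 0},
  ],
)

```text
t: 19.8
tool_pos: [0.5353, -0.2329, 0.2562]
orientation: [[-0.702, 0.712, 0.005], [0.712, 0.702, 0.009], [0.003, 0.009, -1.0]]
force: [-1.0, 1.1, -1.7]
opening: 0.0146
```

```bash
python3 -c "
from h import *
look('19',('scene','wrist'))
im=cv2.imread('pics/scene19.png')[120:235,240:330]
im=cv2.convertScaleAbs(im,alpha=1.5,beta=10)
cv2.imwrite('pics/s19z.png',cv2.resize(im,None,fx=5,fy=5,interpolation=cv2.INTER_CUBIC))
"
```

```text
[ 67.4  32.4 -64.4  96.4  30.2  70.8  40.8] [-1.   1.1 -1.7] [0.3  0.29 0.02] -45.427065896415314
tcp box [-31.3  -1. ] 0.2561513184018756 0.01457361585489267
```

View pics/s19z.png

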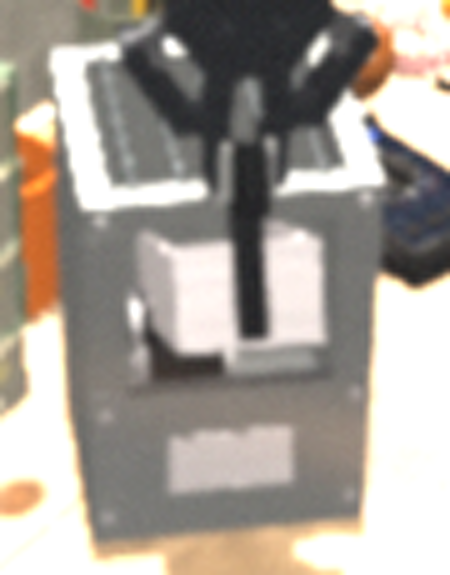

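View pics/z19.png

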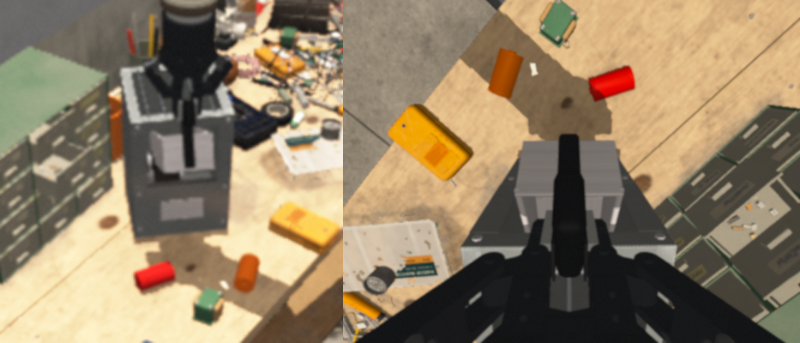

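Emit:
move_arm(
  motion=[
    {"delta_pos": [0.3,-0.3,0.4],"turn": 0},
    {"delta_pos": [0.4,-0.4,0.5],"turn": 0},
    {"delta_pos": [0.3,-0.3,0.4],"turn": 0},
    {"delta_pos": [0,0,0],"turn": 0},
    {"delta_pos": [-0.5,0.5,0],"turn": 0},
    {"delta_pos": [0.5,-0.5,0.1],"turn": 0},
    {"delta_pos": [0,0,0],"turn": 0},
  ],
)

```text
t: 20.6
tool_pos: [0.539, -0.236, 0.2669]
orientation: [[-0.707, 0.707, -0.009], [0.707, 0.707, 0.017], [0.018, 0.005, -1.0]]
force: [-1.6, -0.4, -6.9]
opening: 0.0142
```

```bash
python3 -c "
from h import *
look('20',('scene','wrist'))
im=cv2.imread('pics/scene20.png')[120:235,240:330]
im=cv2.convertScaleAbs(im,alpha=1.5,beta=10)
cv2.imwrite('pics/s20z.png',cv2.resize(im,None,fx=5,fy=5,interpolation=cv2.INTER_CUBIC))
"
```

```text
[ 66.8  33.  -64.4  94.2  29.9  73.3  41.8] [-1.6 -0.4 -6.9] [ 0.11  0.43 -0.04] -45.01673230980322
tcp box [-26.5  -0.5] 0.26692592740033677 0.014164514450348267
```

View pics/s20z.png

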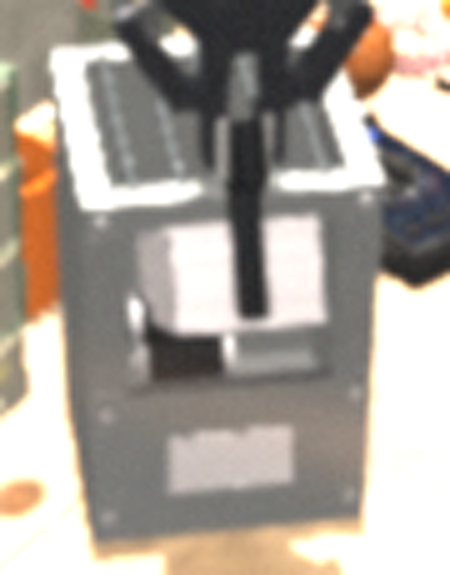

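Emit:
move_arm(
  motion=[
    {"delta_pos": [0.6,-0.6,0],"turn": 0},
    {"delta_pos": [0.5,-0.5,0],"turn": 0},
    {"delta_pos": [0,0,0],"turn": 0},
    {"delta_pos": [-0.4,0.4,-0.3],"turn": 0},
    {"delta_pos": [0.5,-0.5,0],"turn": 0},
    {"delta_pos": [0,0,0],"turn": 0},
  ],
)

```text
t: 21.3
tool_pos: [0.5479, -0.2441, 0.2631]
orientation: [[-0.709, 0.705, -0.017], [0.705, 0.709, 0.021], [0.027, 0.003, -1.0]]
force: [-0.8, 0.5, -7.1]
opening: 0.0146
```

```bash
python3 -c "
from h import *
look('21',('scene','wrist'))
im=cv2.imread('pics/scene21.png')[120:235,240:330]
im=cv2.convertScaleAbs(im,alpha=1.5,beta=10)
cv2.imwrite('pics/s21z.png',cv2.resize(im,None,fx=5,fy=5,interpolation=cv2.INTER_CUBIC))
"
```

```text
[ 65.6  34.5 -63.4  92.3  30.7  74.3  42.2] [-0.8  0.5 -7.1] [0.31 0.46 0.05] -44.85547581667245
tcp box [-14.5   0.1] 0.2630607111384913 0.014593465705995779
```

View pics/s21z.png

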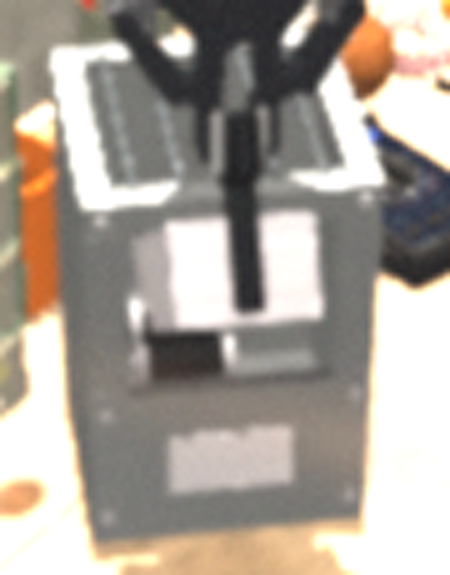

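Emit:
move_arm(
  motion=[
    {"delta_pos": [-0.6,0.6,0],"turn": 0},
    {"delta_pos": [-0.9,0.9,0],"turn": 0},
    {"delta_pos": [-0.9,0.9,0],"turn": 0},
    {"delta_pos": [-0.9,0.9,0],"turn": 0},
    {"delta_pos": [-0.9,0.9,0],"turn": 0},
    {"delta_pos": [-0.5,0.5,0],"turn": 0},
    {"delta_pos": [0,0,0],"turn": 0},
  ],
)

```text
t: 22.1
tool_pos: [0.4984, -0.1932, 0.2667]
orientation: [[-0.709, 0.705, -0.011], [0.705, 0.71, 0.013], [0.017, 0.002, -1.0]]
force: [-0.2, 0.9, -2.6]
opening: 0.0144
```

```bash
python3 -c "
from h import *
look('22',('scene','top'))
im=np.hstack([cv2.imread('pics/scene22.png')[120:235,240:330],cv2.imread('pics/top22.png')[105:220,330:440]])
im=cv2.convertScaleAbs(im,alpha=1.5,beta=10)
cv2.imwrite('pics/s22z.png',cv2.resize(im,None,fx=4,fy=4,interpolation=cv2.INTER_CUBIC))
"
```

```text
[ 70.7  27.6 -68.1 101.6  26.5  70.2  40.4] [-0.2  0.9 -2.6] [ 0.23  0.23 -0.01] -44.798657130498015
tcp box [-85.5   0.8] 0.26666097411924805 0.014376209536687628
```

View pics/s22z.png

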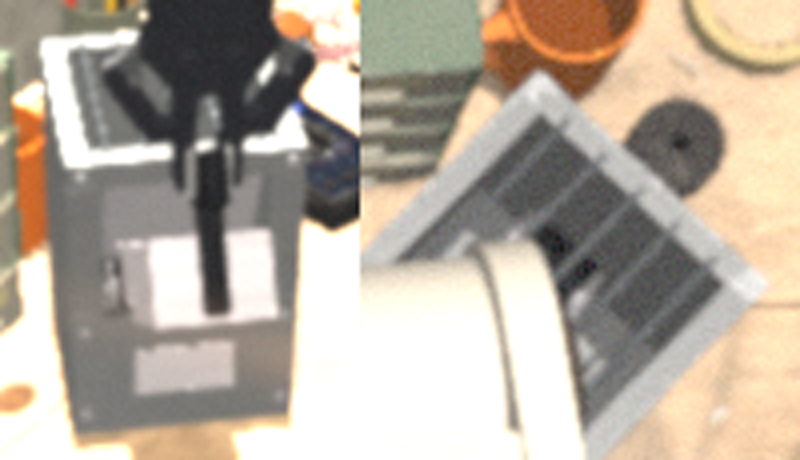

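Emit:
move_arm(
  motion=[
    {"delta_pos": [-0.5,0.5,-1],"turn": 0},
    {"delta_pos": [-0.3,0.3,-1.5],"turn": 0},
    {"delta_pos": [-0.3,0.3,-2],"turn": 0},
    {"delta_pos": [0,0,-2],"turn": 0},
    {"delta_pos": [0,0,-2],"turn": 0},
    {"delta_pos": [0,0,-2],"turn": 0},
  ],
  grip_force=25,
)

```text
t: 22.8
tool_pos: [0.4789, -0.1573, 0.1726]
orientation: [[-0.715, 0.698, -0.036], [0.697, 0.716, 0.03], [0.047, -0.004, -0.999]]
force: [-16.1, 10.5, 13.8]
opening: 0.0143
```

```bash
python3 -c "
from h import *
look('23',('scene','top'))
im=np.hstack([cv2.imread('pics/scene23.png')[120:235,240:330],cv2.imread('pics/top23.png')[105:220,330:440]])
im=cv2.convertScaleAbs(im,alpha=1.5,beta=10)
cv2.imwrite('pics/s23z.png',cv2.resize(im,None,fx=4,fy=4,interpolation=cv2.INTER_CUBIC))
"
```

```text
[ 65.5  32.  -64.  109.9  31.1  61.2  33.8] [-16.1  10.5  13.8] [ 1.97  2.96 -0.64] -44.279688862097146
tcp box [-124.7   12.1] 0.17259558414271045 0.014253585755222415
```

View pics/s23z.png

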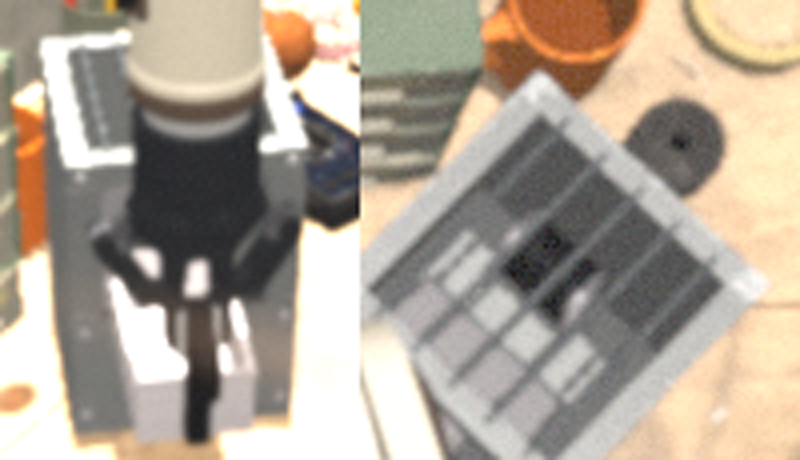

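Emit:
move_arm(
  motion=[
    {"delta_pos": [-0.3,0,0.7],"turn": 0},
    {"delta_pos": [-0.3,-0.2,0.5],"turn": 0},
    {"delta_pos": [0,0,0],"turn": 0},
  ],
  grip_force=80,
)

```text
t: 23.2
tool_pos: [0.4698, -0.1553, 0.1805]
orientation: [[-0.718, 0.694, -0.042], [0.694, 0.72, 0.036], [0.055, -0.003, -0.998]]
force: [-1.1, -0.1, -2.7]
opening: 0.0143
```

```bash
python3 -c "
from h import *
look('24',('scene','wrist'))
im=cv2.imread('pics/scene24.png')[130:245,230:330]
im=cv2.convertScaleAbs(im,alpha=1.0,beta=0)
cv2.imwrite('pics/s24z.png',cv2.resize(im,None,fx=5,fy=5,interpolation=cv2.INTER_CUBIC))
"
```

```text
[ 67.   30.9 -65.2 110.4  29.8  61.9  35. ] [-1.1 -0.1 -2.7] [ 0.23  0.35 -0.15] -43.995547483624705
tcp box [-132.6    7.1] 0.18047923234030497 0.014293552100641583
```

View pics/s24z.png

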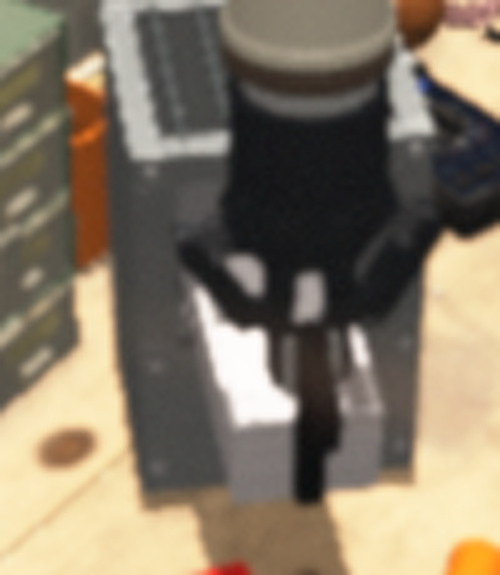

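View pics/wrist24.png

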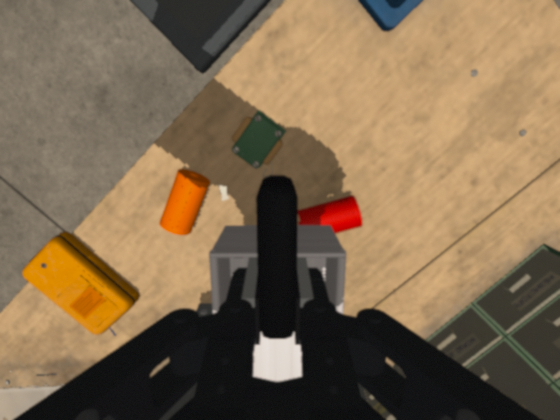

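```bash
python3 -c "
from h import *
cap('top','t25')
im=cv2.imread('pics/t25.png')[140:200,355:415]
im=cv2.convertScaleAbs(im,alpha=2.2,beta=0)
cv2.imwrite('pics/t25y.png',cv2.resize(im,None,fx=9,fy=9,interpolation=cv2.INTER_CUBIC))
c=load('t25')
P=lambda x,y,z:[*(SILL+x*EX+y*EY),z]
for x in (.1395,.1065): print(((proj(c,[P(x,.03,.022),P(x,-.03,.022),P(x+.0165,0,.022),P(x-.0165,0,.022)])-[355,140])*9).round().tolist())
"
```

```text
[[128.0, 240.0], [290.0, 393.0], [251.0, 274.0], [166.0, 359.0]]
[[43.0, 326.0], [205.0, 479.0], [166.0, 359.0], [82.0, 445.0]]
```

View pics/t25y.png

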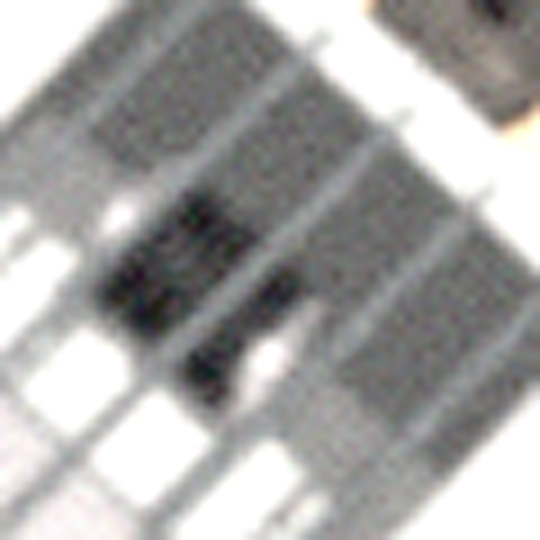

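Emit:
move_arm(
  motion=[
    {"delta_pos": [-0.8,0.3,0.5],"turn": -0.5},
    {"delta_pos": [-1,0.7,0.3],"turn": 0},
    {"delta_pos": [-1,1,0],"turn": 0},
    {"delta_pos": [-1,1,0],"turn": 0},
    {"delta_pos": [-1,1,0],"turn": 0},
    {"delta_pos": [-1,1,0],"turn": 0},
    {"delta_pos": [-1,1,0],"turn": 0},
    {"delta_pos": [-0.7,0.7,0],"turn": 0},
  ],
)

```text
t: 24.15
tool_pos: [0.3898, -0.0846, 0.1889]
orientation: [[-0.71, 0.703, -0.039], [0.702, 0.711, 0.033], [0.051, -0.003, -0.999]]
force: [-0.1, -0.0, -2.0]
opening: 0.0144
```

```bash
python3 -c "
from h import *
look('26',('scene','top'))
"
```

```text
[ 75.7  20.  -75.3 122.2  21.   56.7  34.1] [-0.1 -0.  -2. ] [-0.01  0.02 -0.06] -44.65829783239178
tcp box [-239.1   -0. ] 0.18888351759131544 0.014374928156025148
```

View pics/z26.png

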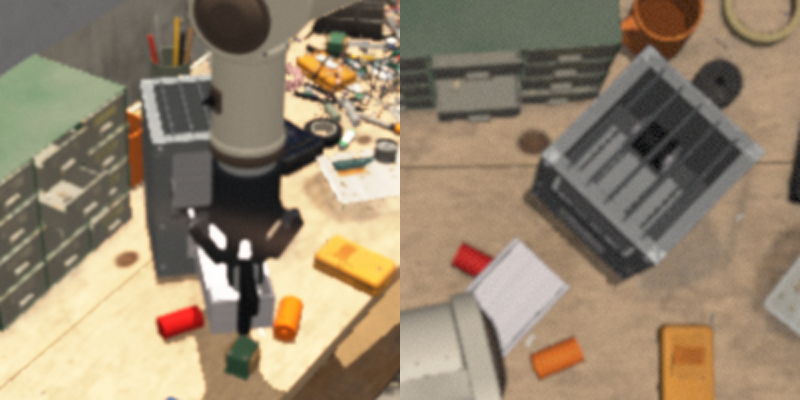

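```bash
python3 -c "
from h import *
im=np.hstack([cv2.imread(f'pics/{n}.png')[110:245,305:440] for n in ('top0','top26')])
im=cv2.convertScaleAbs(im,alpha=1.5,beta=0)
cv2.imwrite('pics/t26y.png',cv2.resize(im,None,fx=2.95,fy=2.95,interpolation=cv2.INTER_CUBIC))
im=cv2.imread('pics/scene26.png')[150:270,230:340]
cv2.imwrite('pics/s26y.png',cv2.resize(im,None,fx=4.5,fy=4.5,interpolation=cv2.INTER_CUBIC))
"
```

```text
(no output)
```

View pics/t26y.png

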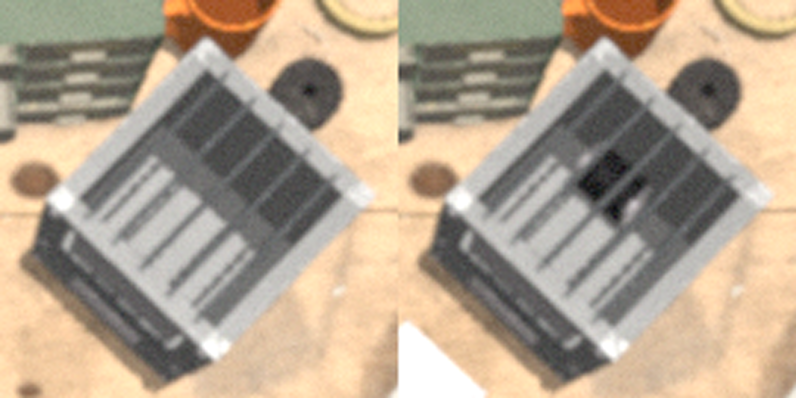

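View pics/s26y.png

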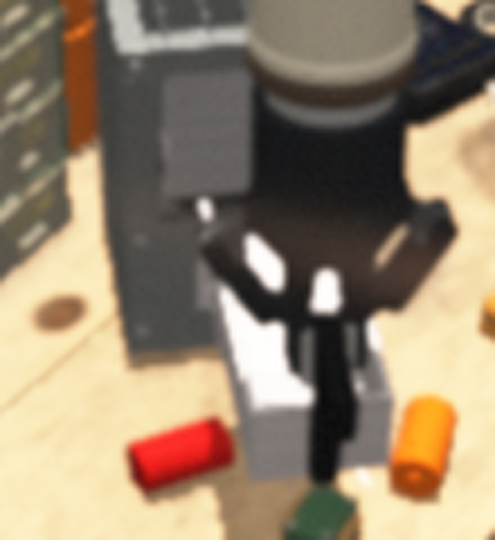

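```bash
python3 -c "
from h import *
c=load('top26')
g=lambda u,v:(305+u/2.95,110+v/2.95)
uv=[g(*p) for p in [(100,215),(200,305),(150,155),(250,240),(140,245),(205,195)]]
for z in (.005,.235): print(z,(box(plane(c,uv,z))*1e3).round().tolist())
uv=[g(u-398,v) for u,v in [(583,160),(635,208),(610,150),(648,185),(580,185),(608,218)]]
for z in (.005,.022,.038,.055): print(z,(box(plane(c,uv,z))*1e3).round().tolist())
"
```

```text
0.005 [[62.0, 56.0], [66.0, -56.0], [129.0, 61.0], [134.0, -48.0], [67.0, 14.0], [136.0, 5.0]]
0.235 [[17.0, 42.0], [19.0, -49.0], [71.0, 47.0], [76.0, -43.0], [21.0, 8.0], [77.0, 1.0]]
0.005 [[146.0, 37.0], [147.0, -21.0], [168.0, 27.0], [168.0, -16.0], [129.0, 25.0], [125.0, -11.0]]
0.022 [[141.0, 37.0], [142.0, -21.0], [163.0, 27.0], [163.0, -16.0], [124.0, 24.0], [120.0, -11.0]]
0.038 [[137.0, 36.0], [138.0, -21.0], [159.0, 26.0], [159.0, -16.0], [120.0, 23.0], [117.0, -11.0]]
0.055 [[133.0, 35.0], [133.0, -21.0], [154.0, 25.0], [154.0, -16.0], [116.0, 23.0], [112.0, -12.0]]
```

```bash
python3 -c "
from h import *
cap('wrist','w27')
im=cv2.imread('pics/w27.png')[200:420,180:380]
im=cv2.convertScaleAbs(im,alpha=1.5,beta=0)
cv2.imwrite('pics/w27y.png',cv2.resize(im,None,fx=2.7,fy=2.7,interpolation=cv2.INTER_CUBIC))
for i in range(4): print(robot.get_obs()['force'], robot.get_obs()['t'])
"
```

```text
[ 0.21072846 -0.60374733 -1.94675225] 24.3
[ 0.21072846 -0.60374733 -1.94675225] 24.3
[ 0.21072846 -0.60374733 -1.94675225] 24.3
[ 0.21072846 -0.60374733 -1.94675225] 24.3
```

View pics/w27y.png

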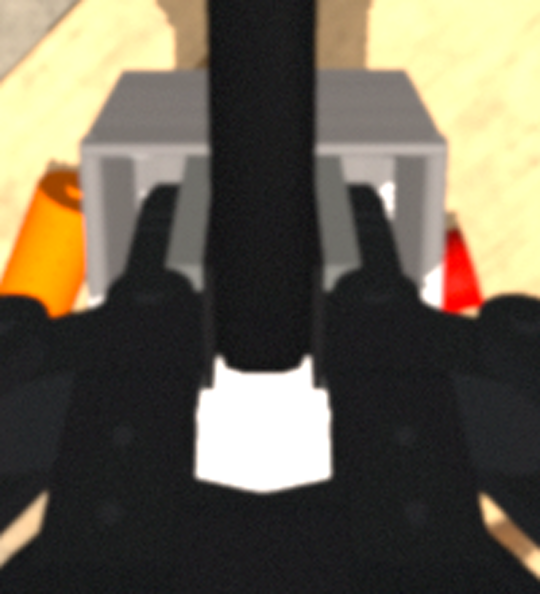

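Emit:
move_arm(
  motion=[
    {"delta_pos": [0,0.3,0],"turn": 4},
    {"delta_pos": [0.2,0.3,0],"turn": 7},
    {"delta_pos": [0.4,0.3,0],"turn": 8},
    {"delta_pos": [0.6,0.4,0],"turn": 8},
    {"delta_pos": [0.8,0.4,0],"turn": 8},
    {"delta_pos": [1,0.4,0],"turn": 8},
    {"delta_pos": [1,0.4,0],"turn": 8},
    {"delta_pos": [1,0.4,0],"turn": 8},
  ],
)

```text
t: 25.1
tool_pos: [0.4474, -0.0629, 0.1894]
orientation: [[-0.962, -0.272, -0.041], [-0.271, 0.962, -0.015], [0.044, -0.003, -0.999]]
force: [-0.4, 0.3, -1.7]
opening: 0.0145
```

Emit:
move_arm(
  motion=[
    {"delta_pos": [1,0.6,-1],"turn": 2},
    {"delta_pos": [1,0.6,-2],"turn": 0},
    {"delta_pos": [0.5,0.4,-2],"turn": 0},
    {"delta_pos": [0,0,-1.5],"turn": 0},
    {"delta_pos": [0,0,0],"turn": 0},
  ],
)

```text
t: 25.6
tool_pos: [0.4789, -0.0481, 0.1208]
orientation: [[-0.952, -0.304, -0.038], [-0.304, 0.953, -0.011], [0.04, 0.001, -0.999]]
force: [-0.9, 0.0, -1.0]
opening: 0.0143
```

```bash
python3 -c "
from h import *
o=robot.get_obs();print(o['tool_pos'],o['force'])
cap('scene','s28');cap('top','t28')
im=cv2.imread('pics/s28.png')[180:320,150:310]
cv2.imwrite('pics/s28y.png',cv2.resize(im,None,fx=4,fy=4,interpolation=cv2.INTER_CUBIC))
"
```

```text
[ 0.47891581 -0.04809573  0.12084211] [-0.92168966  0.00703263 -0.95045109]
```

View pics/s28y.png

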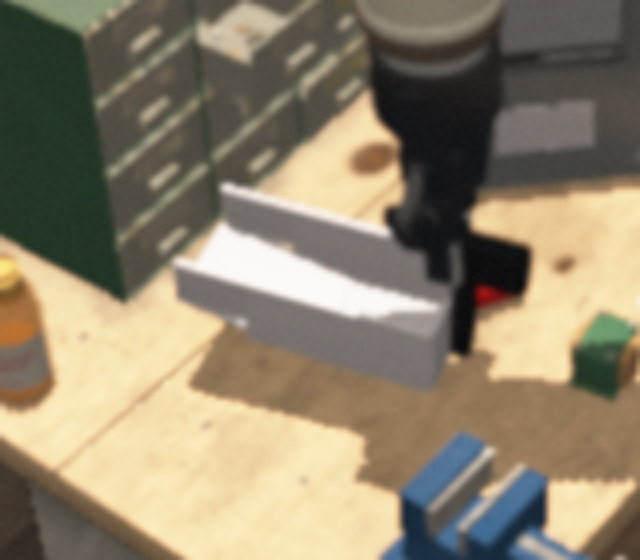

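View pics/t28.png

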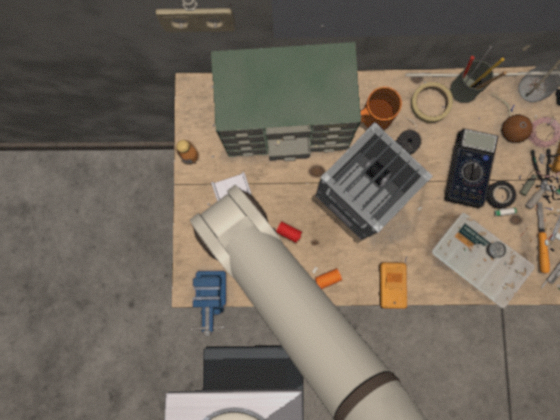

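Emit:
move_arm(
  motion=[
    {"delta_pos": [0,0.5,-1.5],"turn": 0},
    {"delta_pos": [0,0,-1.3],"turn": 0},
    {"delta_pos": [0,0,-0.8],"turn": 0},
    {"delta_pos": [0,0,0],"turn": 0},
  ],
)

```text
t: 26.1
tool_pos: [0.4806, -0.0438, 0.0854]
orientation: [[-0.953, -0.302, -0.033], [-0.301, 0.953, -0.012], [0.035, -0.002, -0.999]]
force: [0.0, 0.2, -0.7]
opening: 0.0147
```

Emit:
move_arm(
  motion=[
    {"delta_pos": [0,0,-0.5],"turn": 0},
    {"delta_pos": [0,0,-0.4],"turn": 0},
  ],
)

```text
t: 26.3
tool_pos: [0.4809, -0.0439, 0.0762]
orientation: [[-0.953, -0.302, -0.032], [-0.301, 0.953, -0.013], [0.034, -0.002, -0.999]]
force: [-0.1, -0.2, -2.1]
opening: 0.0143
```

```bash
python3 -c "
from h import *
o=robot.get_obs();print(o['tool_pos'],o['force'],o['wrist_torque'])
cap('scene','s29')
im=cv2.imread('pics/s29.png')[180:320,150:310]
cv2.imwrite('pics/s29y.png',cv2.resize(im,None,fx=4,fy=4,interpolation=cv2.INTER_CUBIC))
"
```

```text
[ 0.48091336 -0.04387145  0.07615662] [-0.13262237 -0.1959372  -2.07433451] [ 0.00394006  0.04588486 -0.05391396]
```

View pics/s29y.png

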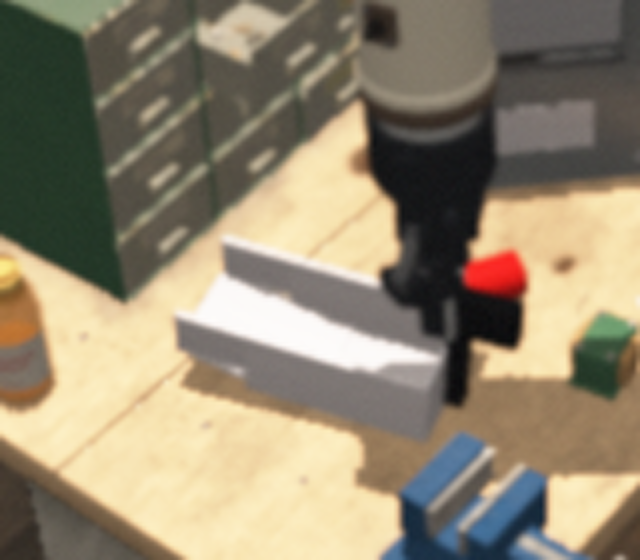

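Emit:
move_arm(
  motion=[
    {"delta_pos": [0,0,-0.4],"turn": 0},
  ],
)

```text
t: 26.45
tool_pos: [0.4812, -0.0438, 0.072]
orientation: [[-0.953, -0.302, -0.032], [-0.301, 0.953, -0.012], [0.034, -0.002, -0.999]]
force: [-5.1, -1.8, 55.2]
opening: 0.0144
```

Emit:
move_arm(
  motion=[
    {"delta_pos": [0,0,-0.4],"turn": 0},
  ],
)

```text
t: 26.55
tool_pos: [0.4832, -0.0432, 0.0716]
orientation: [[-0.953, -0.302, -0.029], [-0.301, 0.953, -0.015], [0.032, -0.005, -0.999]]
force: [-5.5, 0.7, 55.2]
opening: 0.0146
```

Emit:
move_arm(
  motion=[
    {"delta_pos": [0,0,0.1],"turn": 0},
    {"delta_pos": [0,0,0],"turn": 0},
  ],
  grip_force=20,
)

```text
t: 26.75
tool_pos: [0.4852, -0.0425, 0.0746]
orientation: [[-0.953, -0.302, -0.025], [-0.302, 0.953, -0.016], [0.028, -0.007, -1.0]]
force: [0.6, -0.3, -2.3]
opening: 0.0147
```

Emit:
move_arm(
  motion=[
    {"delta_pos": [0,0,0],"turn": 0},
    {"delta_pos": [0,0,0],"turn": 0},
    {"delta_pos": [0,0,0],"turn": 0},
    {"delta_pos": [0,0,0],"turn": 0},
    {"delta_pos": [0,0,0],"turn": 0},
  ],
  jaw=1,
)

```text
t: 27.25
tool_pos: [0.4851, -0.0428, 0.0739]
orientation: [[-0.953, -0.302, -0.025], [-0.302, 0.953, -0.015], [0.028, -0.007, -1.0]]
force: [0.2, -0.9, 0.0]
opening: 0.0844
```

```bash
python3 -c "
from h import *
o=robot.get_obs();print(o['tool_pos'],o['force'],o['wrist_torque'],o['opening'])
cap('scene','s30');cap('wrist','w30')
im=cv2.imread('pics/s30.png')[180:320,150:310]
cv2.imwrite('pics/s30y.png',cv2.resize(im,None,fx=4,fy=4,interpolation=cv2.INTER_CUBIC))
"
```

```text
[ 0.48512961 -0.04279353  0.07389397] [ 0.20427629 -0.86524023  0.03529084] [ 0.00153834 -0.03802101  0.02003908] 0.08442522254257923
```

View pics/s30y.png

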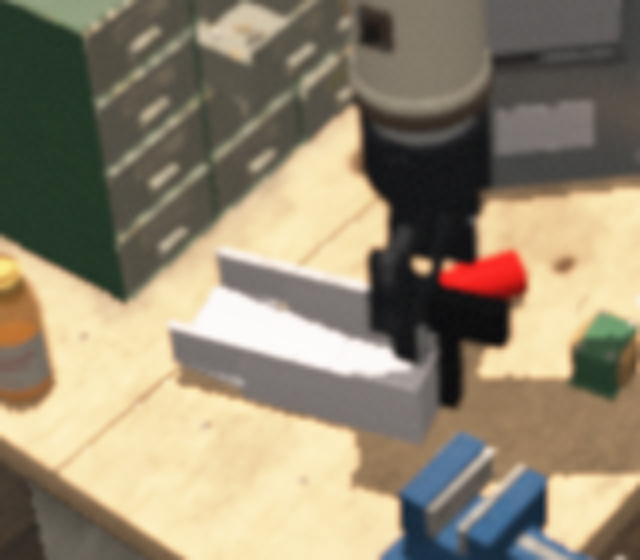

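View pics/w30.png

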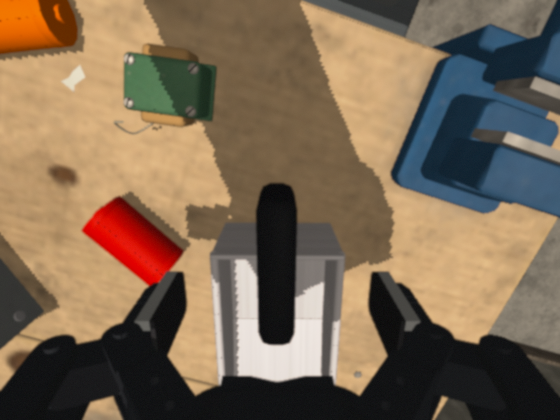

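Emit:
move_arm(
  motion=[
    {"delta_pos": [0,0,3],"turn": 0},
    {"delta_pos": [0,0,4],"turn": 0},
    {"delta_pos": [0,0,4.5],"turn": 0},
    {"delta_pos": [0,0,4.5],"turn": 0},
    {"delta_pos": [0,0,4.5],"turn": 0},
    {"delta_pos": [0,0,4.5],"turn": 0},
    {"delta_pos": [0,0,4.5],"turn": 0},
    {"delta_pos": [0,0,3],"turn": 0},
  ],
)

```text
t: 28.15
tool_pos: [0.4786, -0.0413, 0.4056]
orientation: [[-0.951, -0.306, -0.037], [-0.306, 0.952, -0.011], [0.039, 0.001, -0.999]]
force: [0.2, 0.3, -0.0]
opening: 0.0856
```

Emit:
move_arm(
  motion=[
    {"delta_pos": [1.5,-2,0],"turn": 0},
    {"delta_pos": [2.5,-3.5,0],"turn": 0},
    {"delta_pos": [2.5,-3.5,0],"turn": 0},
    {"delta_pos": [2.5,-3.5,0],"turn": 0},
    {"delta_pos": [2.5,-3.5,0],"turn": 0},
    {"delta_pos": [2.5,-3.5,0],"turn": 0},
    {"delta_pos": [2,-2.5,0],"turn": 0},
    {"delta_pos": [0,0,0],"turn": 0},
  ],
)

```text
t: 28.95
tool_pos: [0.6448, -0.2687, 0.41]
orientation: [[-0.951, -0.307, -0.029], [-0.307, 0.952, -0.023], [0.035, -0.012, -0.999]]
force: [-0.4, -0.7, -0.7]
opening: 0.085
```

```bash
python3 -c "
from h import *
look('31',('scene','top'));cap('wrist','w31')
im=cv2.imread('pics/scene31.png')[120:320,150:330]
cv2.imwrite('pics/s31y.png',cv2.resize(im,None,fx=3,fy=3,interpolation=cv2.INTER_CUBIC))
"
```

```text
[ 53.6  41.4 -68.   63.9  39.3  97.9 104.7] [-0.4 -0.7 -0.7] [ 0.01 -0.   -0.02] -342.1240100032262
tcp box [71.2 51.7] 0.4100384546405479 0.08502726178908315
```

View pics/w31.png

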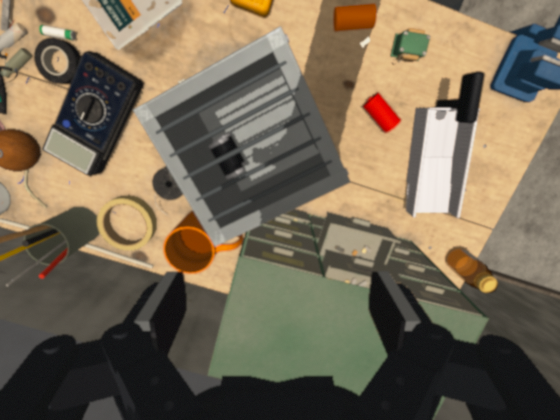

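View pics/s31y.png

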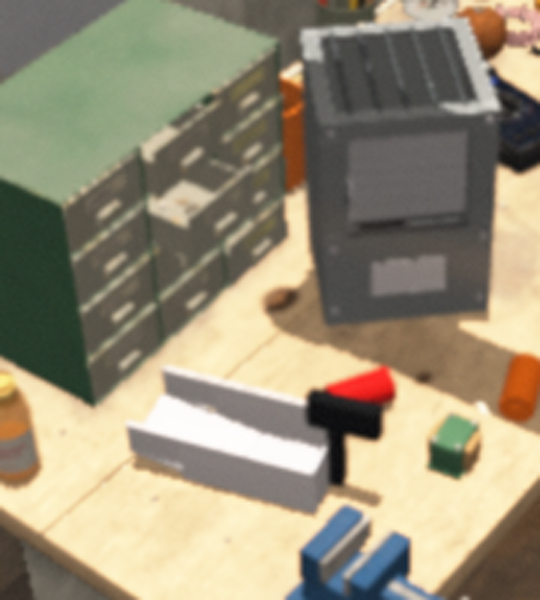

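Everything outside looks right: the scoop is empty and flat, and the flap is shut. I'll enlarge the view into the box to count the cells.

```bash
python3 -c "
from h import *
im=cv2.imread('pics/w31.png')[20:250,130:360]
im=cv2.convertScaleAbs(im,alpha=2,beta=10)
cv2.imwrite('pics/w31y.png',cv2.resize(im,None,fx=2.6,fy=2.6,interpolation=cv2.INTER_CUBIC))
"
```

```text
(no output)
```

View pics/w31y.png

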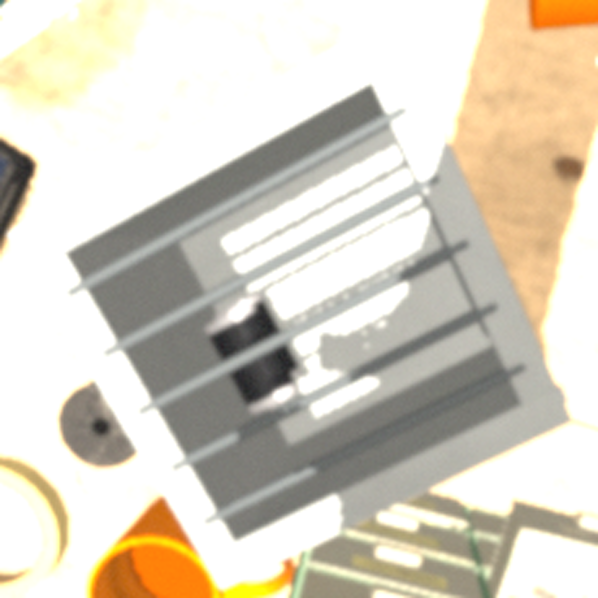

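```bash
python3 -c "
from h import *
c=load('w31')
g=lambda u,v:(130+u/2.6,20+v/2.6)
uv=[g(410,150),g(485,330),g(520,400),g(375,90),g(240,310),g(275,395),g(212,345),g(290,355)]
for z in (.005,.022,.055): print(z,(box(plane(c,uv,z))*1e3).round().tolist())
P=lambda x,y,z:[*(SILL+x*EX+y*EY),z]
q=proj(c,[P(.004,.076,.005),P(.004,-.076,.005),P(.156,.076,.005),P(.156,-.076,.005),P(0.02,.06,.235),P(.02,-.06,.235)]); print(((q-[130,20])*2.6).round().tolist())
# triangulate cell ends between top26 and w31
ct=load('top31'); gt=lambda u,v:(305+(u-398)/2.95,110+v/2.95)
for a,b in ((gt(583,160),g(275,395)),(gt(583,160),g(240,310)),(gt(635,208),g(240,310))):
    o1,d1=ray(ct,[a]);o2,d2=ray(c,[b]);d1=d1[0];d2=d2[0]
    s=np.linalg.lstsq(np.c_[d1,-d2],o2-o1,rcond=None)[0]; p1=o1+s[0]*d1;p2=o2+s[1]*d2
    print((box((p1+p2)/2)*1e3).round(),((p1+p2)/2)[2].round(3),np.linalg.norm(p1-p2).round(4))
"
```

```text
0.005 [[1.0, -54.0], [5.0, 65.0], [3.0, 118.0], [5.0, -94.0], [141.0, -17.0], [148.0, 42.0], [169.0, -5.0], [126.0, 23.0]]
0.022 [[2.0, -53.0], [6.0, 63.0], [4.0, 114.0], [5.0, -92.0], [138.0, -17.0], [144.0, 40.0], [165.0, -6.0], [123.0, 22.0]]
0.055 [[3.0, -51.0], [7.0, 58.0], [6.0, 106.0], [7.0, -87.0], [131.0, -17.0], [137.0, 37.0], [156.0, -6.0], [117.0, 20.0]]
[[493.0, 344.0], [389.0, 119.0], [288.0, 445.0], [174.0, 235.0], [506.0, 401.0], [366.0, 99.0]]
[139.  38.] 0.036 0.0043
[39.  1.] 0.457 0.0411
[126. -19.] 0.084 0.0047
```

View pics/top31.png

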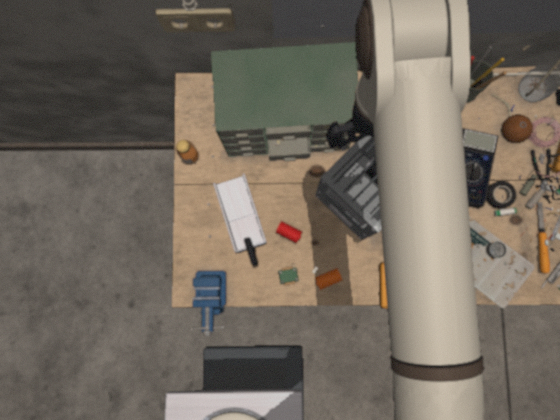

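View pics/scene31.png

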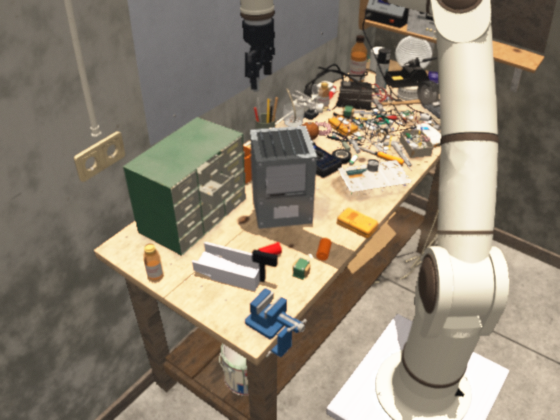

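Emit:
move_arm(
  motion=[
    {"delta_pos": [-1,0.3,1],"turn": -8},
    {"delta_pos": [-1.3,0.3,1],"turn": -8},
    {"delta_pos": [-1.3,0.3,1],"turn": -8},
    {"delta_pos": [-1.3,0.3,1],"turn": -8},
    {"delta_pos": [-1.3,0.3,1],"turn": -8},
    {"delta_pos": [-1.3,0.3,0],"turn": -8},
    {"delta_pos": [-1.3,0.3,0],"turn": -8},
    {"delta_pos": [-1,0.3,0],"turn": -6},
  ],
)

```text
t: 29.9
tool_pos: [0.5388, -0.2222, 0.4668]
orientation: [[-0.707, 0.706, -0.031], [0.706, 0.708, 0.013], [0.032, -0.013, -0.999]]
force: [0.4, -0.3, 0.5]
opening: 0.0857
```

```bash
python3 -c "
from h import *
look('32',('scene',));c=cap('wrist','w32');print(c['xyz'],box(c['xyz'][:2]))
P=lambda x,y,z:[*(SILL+x*EX+y*EY),z]
q=proj(c,[P(.08,0,.235),P(.156,0,.005)]);print(q)
im=cv2.convertScaleAbs(cv2.imread('pics/w32.png'),alpha=1.4)
cv2.imwrite('pics/w32b.png',im)
"
```

```text
[ 62.5  23.8 -62.3  75.7  20.3  94.4  48.4] [ 0.4 -0.3  0.5] [-0.01 -0.01 -0.  ] -44.94480580300885
tcp box [-36.5   9.1] 0.4667510236112167 0.08569947439349286
[ 0.48442124 -0.16432152  0.61159494] [-0.11585373  0.01113132]
[[271.93489438 266.69362162]
 [275.21223478 247.53210823]]
```

View pics/w32b.png

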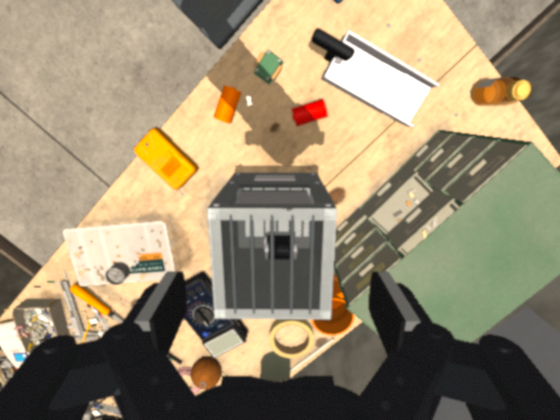

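```bash
python3 -c "
from h import *
im=cv2.imread('pics/w32.png')[200:330,200:345]
im=cv2.convertScaleAbs(im,alpha=2.4)
cv2.imwrite('pics/w32y.png',cv2.resize(im,None,fx=5,fy=4.6,interpolation=cv2.INTER_CUBIC))
c=load('w32')
P=lambda x,y,z:[*(SILL+x*EX+y*EY),z]
f=lambda L:((proj(c,L)-[200,200])*[5,4.6]).round().tolist()
for nm,x,z in(('low',.1395,.0215),('up',.1395,.0545)):
    print(nm,f([P(x,.038,z),P(x,-.023,z),P(x-.0165,.0075,z),P(x,.0075,z+.0165),P(x+.0165*.9,.0075,z+.0165*.4)]))
print('floor/back',f([P(.156,0.06,.005),P(.156,-.06,.005)]))
"
```

```text
low [[471.0, 200.0], [317.0, 199.0], [394.0, 164.0], [394.0, 215.0], [394.0, 237.0]]
up [[474.0, 232.0], [313.0, 231.0], [394.0, 194.0], [393.0, 249.0], [393.0, 272.0]]
floor/back [[523.0, 220.0], [230.0, 218.0]]
```

View pics/w32y.png

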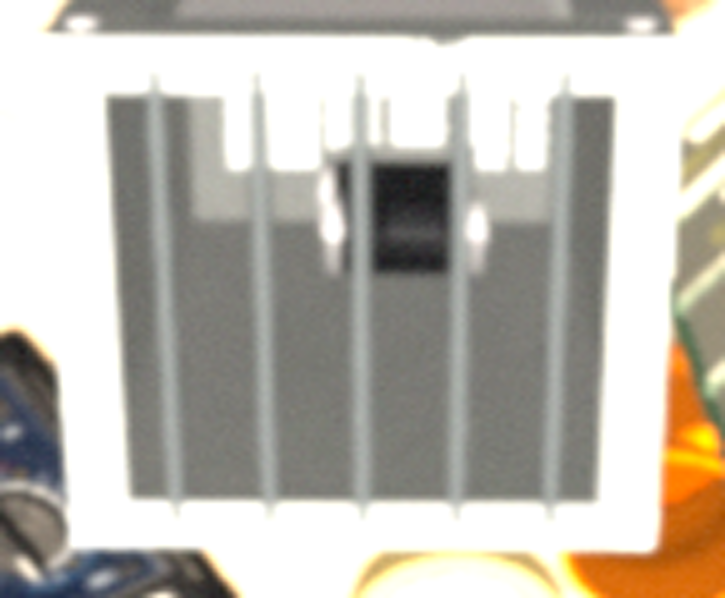

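Dark pixels in the box run from row 163 to 272. Two cells stacked against the rear wall should span rows 164–272, and one cell alone would end at about row 237. So both cells are inside, and I'll hand in.

```bash
python3 -c "
from h import *
print(robot.hand_in()); print(robot.get_obs()['t'])"
```

```text
the job is handed in; nothing more can be done
None
the job is handed in; nothing more can be done
```

The job is handed in with both cells in the return box, the flap shut and the empty scoop flat on the bench. It took about 30 s of the 58 s allowed, and no verdict is reported.

**What I did:** I picked up the scoop by its fin and pushed the flap in with the nose. The moves can't tilt the tool, so I raised the handle with the scoop's walls against the lintel until it pivoted nose-down in the grip. After the first tip one cell still seemed to be in the scoop, so I tipped again with the nose deeper. Then I levelled the scoop on the sill, drew it out, set it down where it came from and released it.

**Last checks:**
- **Cells:** the last wrist view into the box matches two cells stacked against the rear wall, with the upper one's centre at about 0.055 m. A single cell would not fill that outline. I inferred this from one outline; I did not see two separate cells.
- **Scoop:** it looks flat and empty in the scene and wrist views. The lifted weight fell from about 3.5 N to 2 N, which fits the scoop alone.
- **Flap and bystanders:** the flap looks shut, and the bottle, transformer and meter look unmoved. I judged these by eye.

**Rough spots:**
- The setting-down force peaked at about 55 N at the wrist, through the scoop (limit 120 N).
- Levelling the scoop on the sill gave about 24 N.
- My first grip faced the wrong way for the last joint's range, so I released and regripped it half a turn round before lifting.

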